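# Pack the camping pots into one another

## Robot

A 6-joint arm with a two-finger parallel gripper is mounted at the origin on a cart in front of the work surface, level with it; the furniture and walls round the work are solid. World frame = base frame: x ahead of the robot, y to its left, z up, the work surface at z = 0. Lengths are in mm, angles in rad, forces in N, time in s.
With the tool pointing down it reaches from about 275 to 750 mm from the base axis. Payload 10.2 kg.
Tool frame: the origin (TCP) lies at the very end of the fingers, on their centre line; the grasp point (between the pads) lies 19 mm behind it; z points along the fingers, y is the line along which they close (so a half turn about z gives the same grasp; the last joint's range is limited). The gripper opens to 85 mm and grips with 20 to 120 N. Pads are 22 mm wide; open, the fingers measure 114 mm over their backs; the gripper's body (76 mm by 85 mm) begins 54 mm behind the grasp point. The pads swing forward as they close: fully open they stand 13 mm farther back than shut.
Start: joints at [1.069, 0.313, 1.498, -0, 1.331, -0.223], TCP at [144.494, 504.73, 193.494] pointing down, gripper open.
Joint ranges: [-2.94, 2.94], [-0.97, 2.17], [0.19, 2.56], [-1.23, 4.37], [0.02, 3.11], [-2.88, 2.88]. Speed limits (rad/s): [2.39, 2.39, 3.01, 3.14, 3.14, 3.14].

## Interface

Orientations are given as a unit quaternion [w, x, y, z].
In Python, from rig import * gives the robot as it stands. The module is installed in compiled form; this text tells all that it offers.
- The arm moves only by the shell command python3 -m crank 'ROWS' [FORCE]. ROWS is JSON, a list that holds one entry, the list of rows, each a list of 7 numbers: the shift along the tool's x, y, z in units of 25 mm (1.0 is 25 mm), then the turn, a rotation vector about the tool's x, y, z in units of 8 degrees (1.0 is 8 degrees), then the finger opening in mm, from 0 to 85.4. A call has exactly 8 rows; each row shifts and turns the commanded pose from where the row before left it, along the tool's axes as they then stand; what a row does not reach is not made up. A row lasts 1/10 s, in which the tool goes at most 50 mm and 8.59 degrees, less where a joint would pass 70% of its speed; a pose out of reach is approached as far as the arm can. A call is refused whole if a number of a shift passes 1 or a number of a turn 1, either way. A call with a gripper value outside its range is refused whole. The fingers move at their own pace and stop on an object; FORCE is the grip in N (left out, the last holds). Time passes only in rows, so rows that do not move let the fingers close, or fill a call up. It gives the time, the measured TCP pose, the force, the opening and the grip force at its end, in the units of the state.
- sense(): the state, without advancing time (a new reading comes with each control period).
- capture(name): name is "scene" or "top" or "wrist"; returns the picture (400x640x3 uint8, blue, green, red); there is no depth.
- camera_model(name): a dict with "fx", "fy", "cx", "cy" (pixels), "k1" (the pictures are not rectified: a ray, as slopes to the right and down, at radius r is drawn at 1 + k1 r^2 times it, then the intrinsics apply), "world_from_camera" (4x4, takes a point from camera to world coordinates); the wrist camera has in their place "T_tool_cam" (4x4, takes a point from camera to tool coordinates, whose origin is the TCP and whose axes are the flange's). Camera axes: x right, y up, looking along -z (the intrinsics and any distortion apply to the point x, -y, -z); pixel columns grow to the right and rows downward; lengths in mm; the calibration is good to about 2 mm. A picture is of the moment at which its call begins: read the wrist's pose just before it. camera_model takes no time and is no camera call.
- finish_job(): hands the job in; it is judged then, once.
The state is a dict: "time_s": time; "joints": joint angles; "dq": joint speeds; "tau": joint torques, N m; "eef_pos": TCP position; "ee_rot": TCP orientation; "force": force on the tool from outside, world axes, zero at the start; "wrist_torque": the same for the moment, N m; "grip_width": opening from 0.0 (shut) to 1.0 (fully open); "grip_force": force on a finger pad.
Only numpy, scipy, OpenCV 4.12 (cv2) and the standard library are available. Lean on these libraries where they do the work, as an engineer would, in place of code of your own. Each camera call takes 0.05 s, during which the arm holds its last target. There are 200 camera calls.

## Task

Pack the three camping pots away: the middle one goes into the largest and the smallest into the middle one, each let down gently, not dropped or forced, until it stands level on the floor of the next with the ears of its handle down in the notches of the bigger pot's rim. Their swing handles were left leaning this way or that, and the middle pot's must be folded aside before the smallest can go in; do not disturb the other things on the worktop.

Things in the scene. Friction and masses are not known exactly. Their poses are not given: they have to be found in the camera images.
- pot_large: largest steel pot, 160 mm outside, 154 inside, 78 tall, wall and floor 3 mm, 0.85 kg; origin: centre of underside, z up. Ears (10 mm studs, axis 68.5 up) at +y/-y reach 100 mm from centre. Rim notches at +x/-x: 13 wide, 13 deep, square-edged. Its own handle lies folded to its +x, its grip 106 mm out, top 101 mm up.
- pot_middle: middle steel pot, 140 mm outside, 134 inside, 90 tall, wall and floor 3 mm, 0.65 kg; origin: centre of underside, z up. Ears (10 mm studs, axis 68.5 up) at +y/-y reach 90 mm from centre. Rim notches at +x/-x: 13 wide, 13 deep, square-edged. Home in the largest: foot on its floor, ears in its notches (1.5 mm free each side); ears on the rim: stands 11 mm proud.
- pot_small: smallest steel pot, 120 mm outside, 114 inside, 90 tall, wall and floor 3 mm, 0.5 kg; origin: centre of underside, z up. Ears (10 mm studs, axis 80.5 up) at +y/-y reach 80 mm from centre. Rim notches at +x/-x: 13 wide, 13 deep, square-edged. Goes into the middle pot as that goes into the largest.
- hinge_middle (a point): middle of the middle pot's ear axis, 68.5 mm above its foot, fixed to the pot. Here a swing handle is hinged: a wire arch, 98 mm to the middle of a round grip 12 mm thick, 52 long, parallel to the pot's y. It leans up to 0.85 rad to the pot's +x or -x; the lean is not reported: look or feel for it. Stiff (0.06 N m, 1 N at the grip), stays where left; stops at 1.40 rad either side
- hinge_small (a point): middle of the smallest pot's ear axis, 80.5 mm above its foot, fixed to the pot. Here a swing handle is hinged: a wire arch, 88 mm to the middle of a round grip 12 mm thick, 52 long, parallel to the pot's y. It leans up to 0.85 rad to the pot's +x or -x; the lean is not reported: look or feel for it. Stiff (0.06 N m, 1 N at the grip), stays where left; stops at 1.40 rad either side
- mug: green mug, 81 mm wide, 94 mm tall, standing to the right; not part of the job, origin at the centre of its underside
- timer: green and cream kitchen timer, 62 mm wide, 50 mm tall, at the left; not part of the job, origin at the centre of its underside
- flat_tin: flat red food tin, 86 mm wide, 40 mm tall, behind to the left; not part of the job, origin at the centre of its underside
- tape: roll of brown tape lying flat, 96 mm wide, 48 mm tall, behind to the right; not part of the job, origin at the centre of its underside
- peeler: black-handled peeler, 170 mm long, lying at the front edge; not part of the job, origin at the centre of its underside

How it is judged:
By the outcome, as a careful person would: the job done as asked, in the order asked, and still so for the second after the job is handed in, with the robot touching nothing.
It also fails if it takes over 69 s, if anything falls off the work surface, if the arm or the gripper's body presses on something with over 40 N, if the wrist force passes 120 N, or if a joint passes its speed limit or range.

## Working session

There is one attempt and no reset: what is moved stays moved. The work goes in short steps, Python scripts to look and compute and a shell command to move; the robot and the scene stay as the last step left them, time stands still between calls to the robot, and variables do not carry over. Pictures are saved under pics/ and viewed, at most 10 in all, crops included, and the job is handed in when it is done.

```bash
mkdir -p pics; python3 - <<'E'
from rig import *
import cv2,json
s=sense();print({k:s[k] for k in s})
for n in("scene","top","wrist"):
    im=capture(n);cv2.imwrite(f"pics/{n}0.png",im)
    print(n,camera_model(n))
E
```

```text
{'time_s': 0.0, 'joints': array([ 1.06859974e+00,  3.13472718e-01,  1.49843879e+00, -1.31791895e-05,
        1.33101705e+00, -2.23437003e-01]), 'dq': array([ 2.78098014e-05, -8.08796910e-04, -5.03748472e-04,  2.35663538e-03,
        1.18582289e-03, -3.80064645e-05]), 'tau': array([ 1.61609451e-04, -4.12264323e+01, -2.59741366e+01, -1.93275609e-04,
        4.16273688e-03,  5.03389219e-05]), 'eef_pos': array([144.34116114, 504.44412856, 192.92285046]), 'ee_rot': array([-2.31078426e-04,  1.38927362e-01,  9.90302349e-01, -6.26739238e-04]), 'force': array([-0.19850501, -0.86101245, -0.40477842]), 'wrist_torque': array([ 0.04058317, -0.06471219,  0.02864838]), 'grip_force': 0.0, 'grip_width': 1.000392069591082}
scene {'fx': 491.3739832965759, 'fy': 491.3739832965759, 'cx': 314.52137176605055, 'cy': 196.01489789780933, 'k1': 0.03175080781061536, 'world_from_camera': array([[ 9.45171997e-01,  1.34905799e-01, -2.97405989e-01,
         6.16484698e+01],
       [-3.26556823e-01,  3.99479656e-01, -8.56607638e-01,
        -1.42788104e+03],
       [ 3.24630408e-03,  9.06761507e-01,  4.21631393e-01,
[... 404 characters left out ...]
821e-02,
        -1.39759621e+01],
       [ 2.50638407e-02,  1.08723283e-01,  9.93756032e-01,
         1.36385378e+03],
       [ 0.00000000e+00,  0.00000000e+00,  0.00000000e+00,
         1.00000000e+00]])}
wrist {'fx': 297.2407076276768, 'fy': 297.2407076276768, 'cx': 322.6817483939929, 'cy': 198.35490595112742, 'k1': -0.0023023649155814014, 'T_tool_cam': array([[ 1.09735707e-04,  9.52075319e-01,  3.05863655e-01,
         7.89139987e+01],
       [ 9.99999898e-01, -2.38674966e-04,  3.84160873e-04,
         5.28791000e-02],
       [ 4.38752083e-04,  3.05863582e-01, -9.52075248e-01,
        -1.79798921e+02],
       [ 0.00000000e+00,  0.00000000e+00,  0.00000000e+00,
         1.00000000e+00]])}
```

View pics/top0.png

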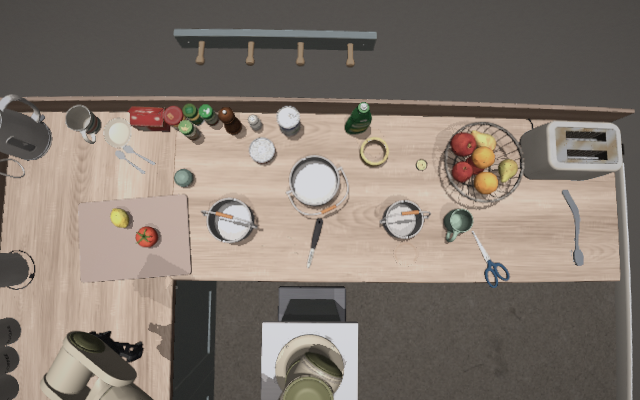

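View pics/scene0.png

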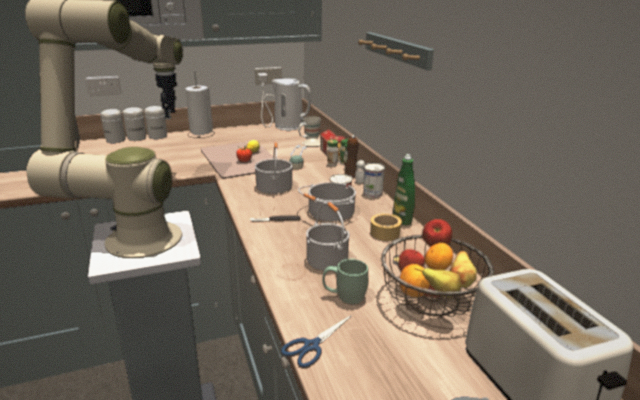

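```bash
cat > h.py <<'E'
from rig import *
import cv2,numpy as np
from scipy.spatial.transform import Rotation as R
def cam(n,s=None):
    m=camera_model(n)
    if n!="wrist": T=m["world_from_camera"]
    else:
        q=s["ee_rot"];A=np.eye(4);A[:3,:3]=R.from_quat([q[1],q[2],q[3],q[0]]).as_matrix();A[:3,3]=s["eef_pos"];T=A@m["T_tool_cam"]
    return m,np.array(T)
def ray(m,T,u,v):
    d=np.array([(u-m["cx"])/m["fx"],(v-m["cy"])/m["fy"]]);p=d.copy()
    for _ in range(20): p=d/(1+m["k1"]*(p@p))
    r=T[:3,:3]@np.array([p[0],-p[1],-1]);return T[:3,3],r/np.linalg.norm(r)
def onz(mT,u,v,z):
    o,r=ray(*mT,u,v);return o+r*(z-o[2])/r[2]
def cross(a,b):
    (o1,r1),(o2,r2)=a,b
    A=np.stack([r1,-r2],1);t=np.linalg.lstsq(A,o2-o1,rcond=None)[0]
    p,q=o1+t[0]*r1,o2+t[1]*r2;return (p+q)/2,np.linalg.norm(p-q)
def proj(mT,P):
    m,T=mT;p=T[:3,:3].T@(np.array(P)-T[:3,3]);a=np.array([p[0],-p[1]])/-p[2];a=a*(1+m["k1"]*(a@a))
    return np.array([a[0]*m["fx"]+m["cx"],a[1]*m["fy"]+m["cy"]])
E
python3 - <<'E'
from h import *
im=cv2.imread("pics/top0.png")
a=[cv2.resize(im[y:y+66,x:x+66],(400,400),interpolation=cv2.INTER_CUBIC) for x,y in((199,187),(284,150),(371,187))]
sc=cv2.imread("pics/scene0.png");b=cv2.resize(sc[130:280,240:390],(400,400)[::1],interpolation=cv2.INTER_CUBIC)
o=np.vstack([np.hstack(a[:2]),np.hstack([a[2],b])]);cv2.imwrite("pics/c1.png",cv2.resize(o,(600,600)))
t=cam("top")
for n,u,v,z in(("M",231,221,45),("L",316,181,40),("S",404,219,45)):print(n,onz(t,u,v,z))
E
```

```text
M [482.23387279 259.96877639  45.        ]
L [618.95253197 -15.40366026  40.        ]
S [ 496.64752692 -307.08257359   45.        ]
```

View pics/c1.png

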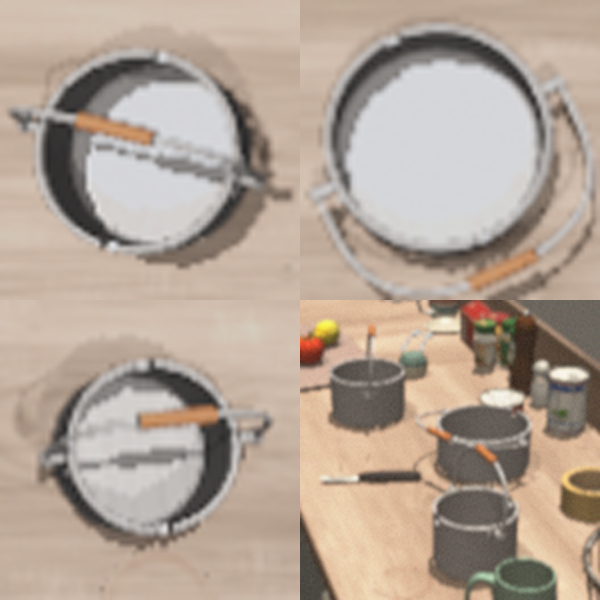

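```bash
cat >> h.py <<'E'
def down(yaw):
    y=np.array([np.cos(yaw),np.sin(yaw),0]);z=np.array([0,0,-1.]);return np.stack([np.cross(y,z),y,z],1)
def pose():
    s=sense();q=s["ee_rot"];return np.array(s["eef_pos"]),R.from_quat([q[1],q[2],q[3],q[0]]).as_matrix()
def plan(P,yaw,n,grip):
    "rows for a straight move with an even turn, in the units of crank"
    p,A=pose();B=down(yaw);w=R.from_matrix(A.T@B).as_rotvec()
    tu=np.round(w/n/np.radians(8),2)
    for k in range(n):
        sh=np.round(A.T@(np.array(P)-p)/(n-k)/25,2)
        print([list(map(float,np.r_[sh,tu])),grip]) if np.abs(np.r_[sh,tu]).max()<=1 else print("TOO FAST",sh,tu)
        p=p+A@sh*25;A=A@R.from_rotvec(tu*np.radians(8)).as_matrix()
E
python3 - <<'E'
from h import *
t=cam("top");s=cam("scene")
for n,u,v,z in(("Me",203,213,68.5),("Me",261.7,229,68.5),("Mn",234.2,199.1,90),("Mn",222.8,240.9,90),("Le",339.4,168.7,68.5),("Le",288,192.9,68.5),("Ln",303.8,158.8,78),("Se",380.9,223.3,80.5),("Se",429.3,214.5,80.5),("Sn",403.6,201.3,90),("Sn",407.7,237.6,90)):print(n,onz(t,u,v,z).round(1))
g=[]
for n in("top","scene"):
    im=cv2.imread(f"pics/{n}0.png");h=cv2.cvtColor(im,cv2.COLOR_BGR2HSV)
    m=cv2.inRange(h,(5,130,120),(16,255,255));k,_,st,c=cv2.connectedComponentsWithStats(m)
    for i in range(1,k):
        if st[i,4]>8:print(n,st[i],c[i].round(1))
plan((482,260,270),-.265,18,85)
E
```

```text
Me [505.5 346.4  68.5]
Me [457.3 155.9  68.5]
Mn [549.9 243.   90. ]
Mn [417.7 274.3  90. ]
Le [656.6 -91.   68.5]
Le [574.7  74.4  68.5]
Ln [685.5  25.2  78. ]
Se [ 480.2 -224.6   80.5]
Se [ 510.3 -381.8   80.5]
Sn [ 551.  -296.2   90. ]
Sn [ 435.6 -308.6   90. ]
top [140 107  14   1  14] [146.5 107. ]
top [473 147  21  21 142] [481.2 160.9]
top [475 172  22  22 163] [482.6 185.4]
top [136 227  11  15  58] [140.3 233.1]
top [139 230  15  17 106] [147.  238.3]
scene [324 137  16   7  26] [333.  139.3]
scene [237 148  15  10  96] [244.2 152.1]
scene [305 194  10   6  27] [309.8 196.6]
scene [328 203  10   8  39] [332.7 206.5]
scene [433 227   9   6  29] [437. 230.]
scene [400 242  65  47 790] [430.8 266.6]
scene [457 251   6   4   9] [459. 252.]
scene [399 257   2   5   9] [399.4 258.8]
scene [408 289   8   6  22] [411.2 291. ]
[[-0.87, -0.32, -0.17, -0.0, 0.0, 0.62], 85]
[[-0.89, -0.24, -0.17, -0.0, 0.0, 0.62], 85]
[[-0.91, -0.16, -0.17, -0.0, 0.0, 0.62], 85]
[[-0.92, -0.08, -0.17, -0.0, 0.0, 0.62], 85]
[[-0.93, -0.0, -0.17, -0.0, 0.0, 0.62], 85]
[[-0.92, 0.08, -0.17, -0.0, 0.0, 0.62], 85]
[[-0.91, 0.16, -0.17, -0.0, 0.0, 0.62], 85]
[[-0.9, 0.24, -0.17, -0.0, 0.0, 0.62], 85]
[[-0.87, 0.31, -0.17, -0.0, 0.0, 0.62], 85]
[[-0.84, 0.39, -0.17, -0.0, 0.0, 0.62], 85]
[[-0.81, 0.46, -0.17, -0.0, 0.0, 0.62], 85]
[[-0.76, 0.53, -0.17, -0.0, 0.0, 0.62], 85]
[[-0.72, 0.59, -0.17, -0.0, 0.0, 0.62], 85]
[[-0.66, 0.65, -0.17, -0.0, 0.0, 0.62], 85]
[[-0.6, 0.7, -0.17, -0.0, 0.0, 0.62], 85]
[[-0.54, 0.75, -0.18, -0.0, 0.0, 0.62], 85]
[[-0.47, 0.8, -0.17, -0.0, 0.0, 0.62], 85]
[[-0.41, 0.84, -0.18, -0.0, 0.0, 0.62], 85]
```

```bash
python3 -m crank '[[[-0.9,-0.34,-0.17,0,0,0.69,85],[-0.92,-0.25,-0.17,0,0,0.69,85],[-0.94,-0.16,-0.17,0,0,0.69,85],[-0.95,-0.07,-0.17,0,0,0.69,85],[-0.95,0.02,-0.17,0,0,0.69,85],[-0.95,0.11,-0.17,0,0,0.69,85],[-0.93,0.2,-0.17,0,0,0.69,85],[-0.9,0.3,-0.17,0,0,0.69,85]]]' >/dev/null; python3 -m crank '[[[-0.87,0.39,-0.2,0,0,0.69,85],[-0.83,0.47,-0.2,0,0,0.69,85],[-0.78,0.55,-0.2,0,0,0.69,85],[-0.72,0.62,-0.2,0,0,0.69,85],[-0.66,0.68,-0.2,0,0,0.69,85],[-0.6,0.74,-0.2,0,0,0.69,85],[-0.5,0.8,-0.2,0,0,0.69,85],[-0.2,0.4,-0.2,0,0,0.69,85]]]'
python3 - <<'E'
from h import *
import pickle
s=sense();im=capture("wrist");cv2.imwrite("pics/w1.png",im);pickle.dump(dict(s),open("w1.pkl","wb"));print(s["time_s"],s["eef_pos"],s["dq"])
E
```

```text
time_s: 1.75
eef_pos: [442.2, 285.1, 267.3]
ee_rot: [0.0, 0.791, 0.611, -0.0]
force: [-0.9, -0.1, -0.6]
grip_width: 0.995
grip_force: 0.0
1.75 [442.15263459 285.09494226 267.26047237] [-0.15942079  0.06542348 -0.21621662  0.00756154  0.14965899  0.79239306]
```

View pics/w1.png

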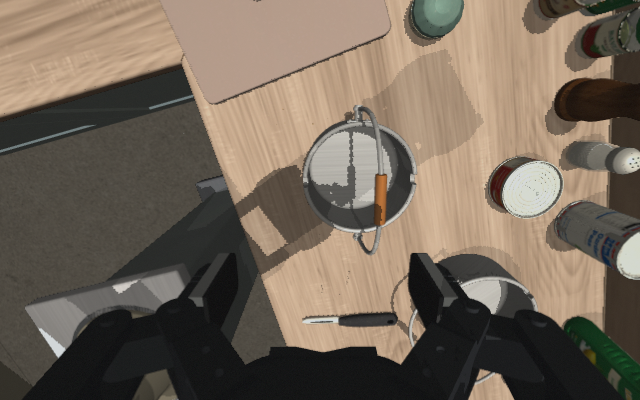

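```bash
python3 -m crank '[[[-0.8,0.7,0,0,0,0,85],[-0.8,0.7,0,0,0,0,85],[-0.8,0.7,0,0,0,0,85],[-0.8,0.7,0,0,0,0,85],[-0.8,0.7,0,0,0,0,85],[-0.8,0.7,0,0,0,0,85],[-0.7,0.6,0,0,0,0,85],[0,0,0,0,0,0,85]]]'
python3 - <<'E'
from h import *
import pickle
capture("wrist");capture("wrist")
s=sense();im=capture("wrist");cv2.imwrite("pics/w2.png",im);pickle.dump(dict(s),open("w2.pkl","wb"));print(s["time_s"],s["eef_pos"],s["dq"])
E
```

```text
time_s: 2.6
eef_pos: [523.8, 121.8, 266.8]
ee_rot: [-0.0, 0.79, 0.613, -0.0]
force: [-0.2, 0.3, -0.1]
grip_width: 0.997
grip_force: 0.0
2.7 [522.99060312 123.7784972  267.19905089] [ 0.02001871 -0.00751332  0.00104832  0.00155182  0.0016752   0.00514617]
```

View pics/w2.png

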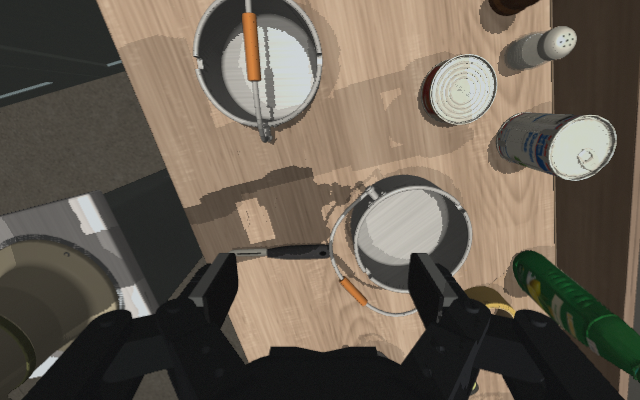

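```bash
python3 - <<'E'
from h import *
import pickle
I=[cv2.imread("pics/w1.png"),cv2.imread("pics/w2.png")];S=[pickle.load(open(f"w{i}.pkl","rb")) for i in(1,2)]
C=[cam("wrist",s) for s in S]
def z(im,x,y):return cv2.resize(im[y:y+150,x:x+200],(400,300),interpolation=cv2.INTER_CUBIC)
o=np.vstack([np.hstack([z(I[0],260,100),z(I[1],160,0)]),np.hstack([z(I[1],310,165),np.zeros((300,400,3),np.uint8)])]);cv2.imwrite("pics/c2.png",o)
for im,c in zip(I,C):
    m=cv2.inRange(cv2.cvtColor(im,cv2.COLOR_BGR2HSV),(5,150,100),(18,255,255));k,_,st,ce=cv2.connectedComponentsWithStats(m)
    for i in range(1,k):
        if st[i,4]>60:
            p=np.argwhere(_==i)[:,::-1].astype(np.float32);print(st[i],cv2.minAreaRect(p))
print(cross(ray(*C[0],381,199),ray(*C[1],252,46)))
E
```

```text
[375 175  12  50 399] ((380.27520751953125, 199.4174346923828), (10.449748039245605, 49.15925216674805), 1.7357046604156494)
[242  13  18  67 834] ((250.5276641845703, 46.03542709350586), (67.01179504394531, 13.412331581115723), 85.71085357666016)
[340 277  27  29 238] ((353.923828125, 291.5128173828125), (33.36869430541992, 7.239165306091309), 46.73570251464844)
(array([494.56994579, 259.04120474, 167.55242974]), np.float64(0.620154173254601))
```

View pics/c2.png

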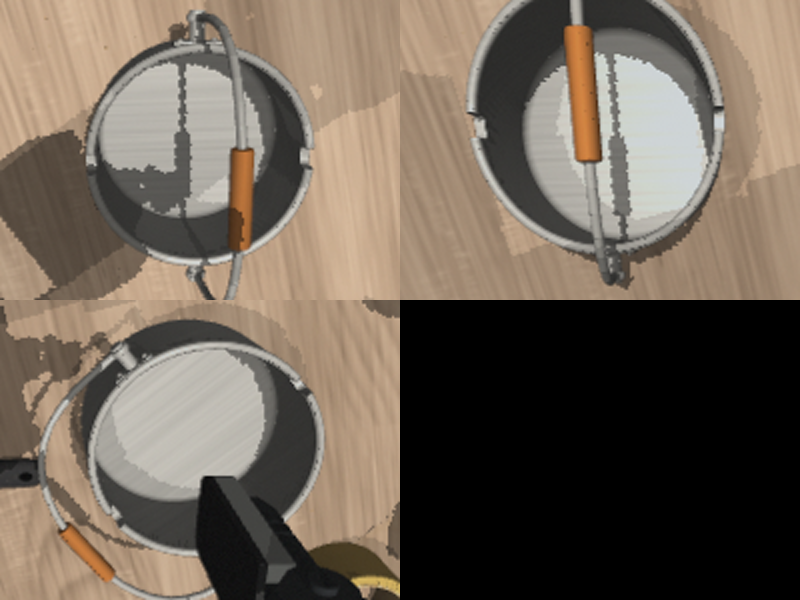

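```bash
python3 - <<'E'
from h import *
import pickle
S=[pickle.load(open(f"w{i}.pkl","rb")) for i in(1,2)];C=[cam("wrist",s) for s in S]
def rp(n,p):print(n,np.round(p,1))
a,e=cross(ray(*C[0],305,180),ray(*C[1],199,63));b,f=cross(ray(*C[0],413,178.5),ray(*C[1],319.5,59));rp("M notches",(a,b,e,f)) if 0 else print(a.round(1),b.round(1),e,f,(a+b)/2,np.linalg.norm(a-b),np.arctan2(*(b-a)[[1,0]]))
c,e=cross(ray(*C[0],357.5,236),ray(*C[1],269,136));print("ear-",c,e)
for c in C:
  pass
for k,z,pts in((0,90,[(305,180),(413,178.5)]),(0,68.5,[(358,112),(357.5,235)]),(1,90,[(199,63),(319.5,59)]),(1,78,[(460,208),(369,273)]),(1,68.5,[(372.5,192.5)])):
    q=[onz(C[k],u,v,z) for u,v in pts];print(k,z,np.round(q,1),np.round((q[0]+q[-1])/2,1),np.linalg.norm(q[0]-q[-1]),np.arctan2(*(q[-1]-q[0])[[1,0]]))
def circ(P):
    P=np.array(P)[:,:2];s=np.linalg.lstsq(np.c_[2*P,np.ones(len(P))],(P**2).sum(1),rcond=None)[0];return s[:2],np.sqrt(s[2]+s[:2]@s[:2])
# outer rim points read from the crop
L=[(310+x/2,165+(y-300)/2) for x,y in((90,450),(110,400),(150,363),(200,345),(250,348),(290,365),(322,420),(318,460),(300,500),(100,490),(130,530),(170,550))]
print("L",circ([onz(C[1],*p,78) for p in L]))
M=[(260+x/2,100+y/2) for x,y in((87,170),(92,125),(115,85),(160,52),(210,43),(260,60),(295,95),(312,140),(308,180),(285,225),(250,255),(200,266),(150,255),(110,222))]
print("M",circ([onz(C[0],*p,90) for p in M]))
M=[(160+(x-400)/2,y/2) for x,y in((468,100),(475,140),(500,190),(540,230),(590,250),(650,243),(690,210),(718,155),(723,100),(710,55),(478,55),(500,18))]
print("M2",circ([onz(C[1],*p,90) for p in M]))
E
```

```text
[416.1 276.2  79.3] [548.9 245.5  84.9] 0.36815513880432016 1.7194340978167817 [482.54745169 260.81843966  82.07760949] 136.41666269766378 -0.22714112122417274
ear- [465.08227751 177.42280635  66.4626579 ] 2.841377086693535
0 90 [[417.3 278.6  90. ]
 [546.9 246.7  90. ]] [482.1 262.7  90. ] 133.47950234706178 -0.24063326531488793
0 68.5 [[500.5 339.8  68.5]
 [464.1 179.2  68.5]] [482.3 259.5  68.5] 164.6876871153014 -1.7935330052961258
1 90 [[420.  274.   90. ]
 [549.6 245.2  90. ]] [484.8 259.6  90. ] 132.78156067084143 -0.21859254632795913
1 78 [[684.7  27.5  78. ]
 [548.9 -38.9  78. ]] [616.8  -5.7  78. ] 151.21066410614432 -2.686833495267612
1 68.5 [[578.   73.7  68.5]] [578.   73.7  68.5] 0.0 0.0
L (array([617.43077214,  -5.84912902]), np.float64(78.34500770564169))
M (array([482.73536646, 260.53238549]), np.float64(70.08241908264195))
M2 (array([484.66683314, 260.49146991]), np.float64(69.30035795489472))
```

```bash
python3 - <<'E'
from h import *
plan((494.3,259,198),-.222,7,85)
E
```

```text
[[0.71, -0.35, 0.4, -0.0, -0.0, -0.03], 85]
[[0.71, -0.34, 0.4, -0.0, -0.0, -0.03], 85]
[[0.71, -0.34, 0.4, -0.0, -0.0, -0.03], 85]
[[0.71, -0.34, 0.39, -0.0, -0.0, -0.03], 85]
[[0.71, -0.34, 0.4, -0.0, -0.0, -0.03], 85]
[[0.71, -0.33, 0.39, -0.0, -0.0, -0.03], 85]
[[0.72, -0.33, 0.4, -0.0, -0.0, -0.03], 85]
```

```bash
python3 -m crank '[[[0.71,-0.35,0.39,0,0,-0.03,85],[0.71,-0.34,0.39,0,0,-0.03,85],[0.71,-0.34,0.39,0,0,-0.03,85],[0.71,-0.34,0.39,0,0,-0.03,85],[0.71,-0.34,0.39,0,0,-0.03,85],[0.71,-0.34,0.39,0,0,-0.03,85],[0.71,-0.33,0.39,0,0,-0.03,85],[0,0,0,0,0,0,85]]]'
python3 - <<'E'
from h import *
import pickle
capture("wrist")
s=sense();im=capture("wrist");cv2.imwrite("pics/w3.png",im);pickle.dump(dict(s),open("w3.pkl","wb"));C=cam("wrist",s);print(s["eef_pos"])
m=cv2.inRange(cv2.cvtColor(im,cv2.COLOR_BGR2HSV),(5,150,100),(18,255,255));k,l,st,ce=cv2.connectedComponentsWithStats(m)
for i in range(1,k):
    if st[i,4]>60:
        p=np.argwhere(l==i)[:,::-1].astype(np.float32);r=cv2.minAreaRect(p);print(r,onz(C,*r[0],166))
E
```

```text
time_s: 3.55
eef_pos: [492.7, 260.6, 198.1]
ee_rot: [-0.001, 0.779, 0.627, -0.001]
force: [0.1, -0.2, 0.5]
grip_width: 0.996
grip_force: 0.0
[493.57174106 259.46590497 198.93974008]
((324.0, 196.5), (31.0, 14.0), 90.0) [496.36362862 270.52976013 166.        ]
```

```bash
python3 -m crank '[[[0,0,0.7,0,0,0,85],[0,0,0.7,0,0,0,85],[0,0,0.6,0,0,0,40],[0,0,0,0,0,0,0],[0,0,0,0,0,0,0],[0,0,0,0,0,0,0],[0,0,0,0,0,0,0],[0,0,0,0,0,0,0]]]' 60; python3 - <<'E'
from h import *
s=sense();print(s["eef_pos"],s["grip_width"],s["grip_force"],s["force"],s["wrist_torque"])
E
```

```text
time_s: 4.45
eef_pos: [494.8, 258.2, 149.8]
ee_rot: [0.0, 0.78, 0.625, 0.0]
force: [-0.6, -0.4, -0.1]
grip_width: -0.0
grip_force: 0.0
[494.83138825 258.21682443 149.7909768 ] -0.00023709869106645435 0.0 [-0.6269902  -0.43466322 -0.06639287] [0.03804116 0.01518098 0.01620775]
```

```bash
python3 - <<'E'
from h import *
import pickle
s=sense();im=capture("wrist");cv2.imwrite("pics/w4.png",im);sc=capture("scene")
pickle.dump(dict(s),open("w4.pkl","wb"))
w3=cv2.imread("pics/w3.png")
o=np.vstack([np.hstack([cv2.resize(im,(400,250)),cv2.resize(w3,(400,250))]),cv2.resize(sc[100:225,200:400],(800,500))[:340]]);cv2.imwrite("pics/c3.png",o)
E
```

```text
(no output)
```

View pics/c3.png

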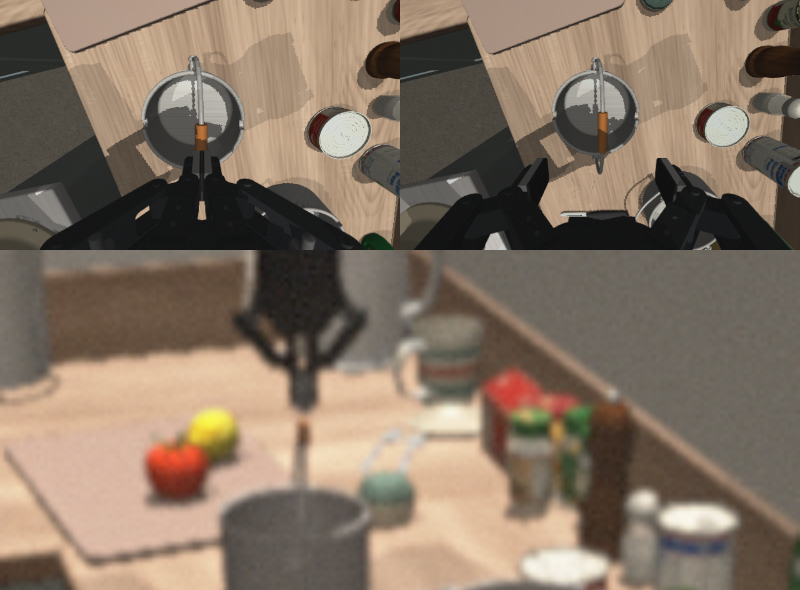

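```bash
python3 - <<'E'
from h import *
import pickle
S=[pickle.load(open(f"w{i}.pkl","rb")) for i in(1,2,3,4)];C=[cam("wrist",s) for s in S]
sc=cam("scene")
for P in((494.8,258.2,149.8),(494,259,166),(494,259,130)):print(P,proj(sc,P))
for i,c in enumerate(C):
    im=cv2.imread(f"pics/w{i+1}.png");h=cv2.cvtColor(im,cv2.COLOR_BGR2HSV)
    m=cv2.inRange(h,(4,150,40),(20,255,255));k,l,st,ce=cv2.connectedComponentsWithStats(m)
    j=[q for q in range(1,k) if st[q,4]>150];print(i+1,[(st[q],ce[q].round(1)) for q in j],proj(c,(494.6,259,166)),proj(c,(494.8,258.2,149.8)))
E
```

```text
(494.8, 258.2, 149.8) [276.1260923  149.91907627]
(494, 259, 166) [275.73017933 145.74597642]
(494, 259, 130) [276.02291503 154.8757088 ]
1 [(array([559,  79,  31,  42, 258], dtype=int32), array([568.6,  96.5])), (array([579,  79,  47,  21, 434], dtype=int32), array([599.6,  87.6])), (array([375, 174,  12,  51, 521], dtype=int32), array([380.3, 198.9]))] [380.98974758 198.3640814 ] [378.42315084 194.2843632 ]
2 [(array([242,  13,  19,  67, 866], dtype=int32), array([251.2,  45.4])), (array([340, 277,  27,  29, 247], dtype=int32), array([353.5, 291.1]))] [252.20017954  46.6522835 ] [256.71878881  50.77140455]
3 [(array([559,  74,  37,  42, 293], dtype=int32), array([569.9,  90.5])), (array([585,  74,  55,  23, 576], dtype=int32), array([609.1,  82.9])), (array([317, 179,  15,  66, 914], dtype=int32), array([323.7, 211.1]))] [324.97306183 211.06937195] [325.27181442 205.03046751]
4 [(array([592,  67,  47,  59, 515], dtype=int32), array([606.8,  90.1])), (array([625,  74,  15,  21, 153], dtype=int32), array([633.9,  85.2])), (array([313, 197,  19,  44, 756], dtype=int32), array([321.6, 219. ]))] [323.14841016 237.78246879] [323.62879072 228.1629486 ]
```

```bash
python3 - <<'E'
from h import *
import pickle
s=pickle.load(open("w4.pkl","rb"));c=cam("wrist",s);p=np.array(s["eef_pos"])
for d in(0,15,25,35,45,55,65):print(d,proj(c,p+[0,0,d]).round(),proj(cam("scene"),p+[0,0,d]).round())
a=cv2.resize(cv2.imread("pics/w4.png")[170:320,220:420],(800,600),interpolation=cv2.INTER_CUBIC);cv2.imwrite("pics/c4.png",a)
E
```

```text
0 [324. 228.] [276. 150.]
15 [324. 238.] [276. 146.]
25 [324. 245.] [276. 144.]
35 [324. 254.] [276. 141.]
45 [324. 263.] [276. 138.]
55 [324. 274.] [276. 136.]
65 [324. 286.] [276. 133.]
```

View pics/c4.png

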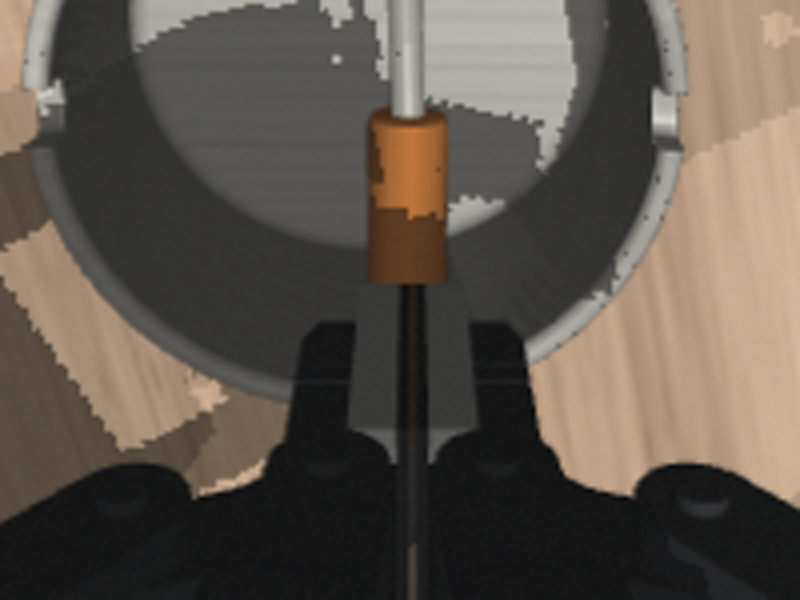

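```bash
python3 -m crank '[[[0,0,0,0,0,0,60],[0,0,0,0,0,0,60],[0,0,0,0,0,0,60],[0,-0.03,0.8,0,0,0,60],[0,-0.03,0.9,0,0,0,60],[0,0,0,0,0,0,0],[0,0,0,0,0,0,0],[0,0,0,0,0,0,0]]]' 60; python3 - <<'E'
from h import *
s=sense();print(s["time_s"],s["eef_pos"],s["grip_width"],s["grip_force"],s["force"],s["wrist_torque"])
E
```

```text
time_s: 5.35
eef_pos: [493.9, 258.7, 108.0]
ee_rot: [0.0, 0.781, 0.625, 0.001]
force: [-0.3, -0.7, -0.2]
grip_width: 0.197
grip_force: 0.0
5.35 [493.86244963 258.68541965 108.01440048] 0.1971840587178489 0.0 [-0.34494335 -0.70511501 -0.20967196] [ 0.02773614 -0.0188051   0.00381301]
```

```bash
python3 -m crank '[[[0,0,0,0,0,0,0],[0,0,0,0,0,0,0],[0,0,0,0,0,0,0],[0,-0.15,0,0,0,0,0],[0,-0.15,-0.02,0,0,0,0],[0,-0.14,-0.02,0,0,0,0],[0,0,0,0,0,0,0],[0,0,0,0,0,0,0]]]' 60; python3 - <<'E'
from h import *
s=sense();print(s["time_s"],s["eef_pos"],s["grip_width"],s["grip_force"],s["force"],s["wrist_torque"])
E
```

```text
time_s: 6.15
eef_pos: [483.2, 261.0, 108.6]
ee_rot: [0.001, 0.78, 0.625, 0.001]
force: [3.7, -1.5, 6.8]
grip_width: 0.117
grip_force: 58.9
6.15 [483.19354966 261.01607184 108.63861597] 0.11706003339393482 58.922250866889954 [ 3.6758163  -1.47220906  6.75189231] [-0.17221008 -0.89393446 -0.03247546]
```

```bash
python3 -m crank '[[[0,0,-0.2,0,0,0,0],[0,0,-0.5,0,0,0,0],[0,0,-0.8,0,0,0,0],[0,0,-0.9,0,0,0,0],[0,0,-0.9,0,0,0,0],[0,0,-0.8,0,0,0,0],[0,0,-0.5,0,0,0,0],[0,0,-0.2,0,0,0,0]]]' 60; python3 - <<'E'
from h import *
s=sense();print(s["time_s"],s["eef_pos"],s["grip_width"],s["grip_force"],s["force"],s["wrist_torque"])
plan((617.2,-5.8,225),-1.116,16,0)
E
```

```text
time_s: 6.95
eef_pos: [482.3, 261.0, 228.6]
ee_rot: [-0.0, 0.78, 0.625, 0.0]
force: [-0.1, 0.2, -6.2]
grip_width: 0.115
grip_force: 58.7
6.95 [482.25197335 260.99464872 228.57622113] 0.11527859386571217 58.69511604309082 [-0.08401575  0.20048087 -6.22955823] [-0.00286367 -0.0499612  -0.00552768]
[[-0.58, 0.47, 0.01, -0.0, -0.0, 0.4], 0]
[[-0.55, 0.51, 0.01, -0.0, -0.0, 0.4], 0]
[[-0.52, 0.54, 0.01, -0.0, -0.0, 0.4], 0]
[[-0.49, 0.56, 0.01, -0.0, -0.0, 0.4], 0]
[[-0.46, 0.59, 0.01, -0.0, -0.0, 0.4], 0]
[[-0.42, 0.62, 0.01, -0.0, -0.0, 0.4], 0]
[[-0.39, 0.64, 0.01, -0.0, -0.0, 0.4], 0]
[[-0.35, 0.66, 0.01, -0.0, -0.0, 0.4], 0]
[[-0.32, 0.68, 0.01, -0.0, -0.0, 0.4], 0]
[[-0.28, 0.69, 0.01, -0.0, -0.0, 0.4], 0]
[[-0.24, 0.71, 0.01, -0.0, -0.0, 0.4], 0]
[[-0.2, 0.72, 0.01, -0.0, -0.0, 0.4], 0]
[[-0.16, 0.73, 0.01, -0.0, -0.0, 0.4], 0]
[[-0.11, 0.74, 0.0, -0.0, -0.0, 0.4], 0]
[[-0.07, 0.74, 0.01, -0.0, -0.0, 0.4], 0]
[[-0.04, 0.74, 0.0, -0.0, -0.0, 0.4], 0]
```

```bash
python3 -m crank '[[[-0.4,0.3,0,0,0,0.4,0],[-0.55,0.51,0,0,0,0.4,0],[-0.52,0.54,0,0,0,0.4,0],[-0.49,0.56,0,0,0,0.4,0],[-0.46,0.59,0,0,0,0.4,0],[-0.42,0.62,0,0,0,0.4,0],[-0.39,0.64,0,0,0,0.4,0],[-0.35,0.66,0,0,0,0.4,0]]]' >/dev/null; python3 -m crank '[[[-0.32,0.68,0,0,0,0.4,0],[-0.28,0.69,0,0,0,0.4,0],[-0.24,0.71,0,0,0,0.4,0],[-0.2,0.72,0,0,0,0.4,0],[-0.16,0.73,0,0,0,0.4,0],[-0.11,0.74,0,0,0,0.4,0],[-0.07,0.7,0,0,0,0.4,0],[-0.02,0.4,0,0,0,0.3,0]]]'
python3 - <<'E'
from h import *
s=sense();print(s["time_s"],s["eef_pos"],s["grip_width"],s["dq"])
plan((617.2,-5.8,218),-1.116,4,0)
E
```

```text
time_s: 8.55
eef_pos: [610.5, 6.0, 227.5]
ee_rot: [0.0, 0.973, 0.231, -0.0]
force: [0.7, -0.6, -6.5]
grip_width: 0.121
grip_force: 58.7
8.55 [610.49914189   6.00085279 227.47173274] 0.12063843471322257 [-0.11484293  0.09195646 -0.14289666  0.00636683  0.05490606  0.27871829]
[[0.01, 0.14, 0.09, 0.0, 0.0, 0.02], 0]
[[0.01, 0.13, 0.1, 0.0, 0.0, 0.02], 0]
[[0.0, 0.14, 0.09, 0.0, 0.0, 0.02], 0]
[[0.01, 0.13, 0.1, 0.0, 0.0, 0.02], 0]
```

```bash
python3 -m crank '[[[0.01,0.14,0.2,0,0,0.02,0],[0.01,0.13,0.2,0,0,0.02,0],[0.0,0.14,0.2,0,0,0.02,0],[0.01,0.1,0.2,0,0,0,0],[0,0,0.1,0,0,0,0],[0,0,0,0,0,0,0],[0,0,0,0,0,0,0],[0,0,0,0,0,0,0]]]'
python3 - <<'E'
from h import *
import pickle
s=sense();im=capture("wrist");cv2.imwrite("pics/w5.png",im);pickle.dump(dict(s),open("w5.pkl","wb"));
print(s["eef_pos"],s["dq"],s["force"],s["wrist_torque"]);A=pose()[1];print(np.arctan2(A[1,1],A[0,1]))
cv2.imwrite("pics/c5.png",cv2.resize(im[60:360,120:520],(800,600),interpolation=cv2.INTER_CUBIC))
E
```

```text
time_s: 9.35
eef_pos: [616.3, -3.0, 205.6]
ee_rot: [0.0, 0.973, 0.229, 0.0]
force: [0.8, 0.2, -5.4]
grip_width: 0.117
grip_force: 58.7
[616.2590325   -2.97877987 205.58327348] [-0.00056628  0.00117552 -0.00187018  0.00082869 -0.00083222  0.00063938] [ 0.82698592  0.24462727 -5.3918041 ] [-0.04075014 -0.04716997  0.05365808]
-1.107991880652073
```

View pics/c5.png

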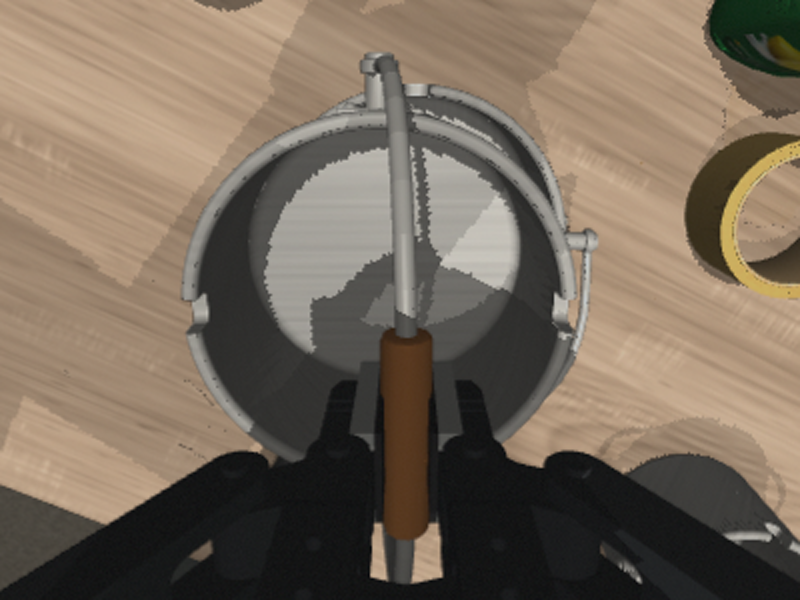

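```bash
python3 - <<'E'
from h import *
import pickle
s=pickle.load(open("w5.pkl","rb"));c=cam("wrist",s);A=R.from_quat(np.r_[s["ee_rot"][1:],s["ee_rot"][0]]).as_matrix();p=np.array(s["eef_pos"])
def t(q):return (A.T@(q-p)).round(1)
for z in(180,187,194):
    a,b=onz(c,218,215,z),onz(c,401,214,z);print(z,np.linalg.norm(a-b),((a+b)/2).round(1),t((a+b)/2),np.arctan2(*(b-a)[[1,0]]))
e=onz(c,308,93,165);print("M ear",e,t(e))
n=onz(c,327.5,104,78);print("L notch",n,t(n));print("L ear",onz(c,415,180,68.5))
print("L centre in tool",t(np.array([617.2,-5.8,78])))
E
```

```text
180 135.1143725305404 [611.2   5.8 180. ] [ -0.7 -10.1  25.6] -1.102477743681917
187 130.51014495724053 [613.7   6.7 187. ] [ 2.  -9.8 18.6] -1.1024777436819178
194 125.9059173839407 [616.2   7.6 194. ] [ 4.7 -9.5 11.6] -1.1024777436819169
M ear [687.05071342  44.23805221 165.        ] [ 84.4 -10.7  40.6]
L notch [687.14788754  27.36083581  78.        ] [ 76.9   4.5 127.6]
L ear [659.12753964 -94.65312471  68.5       ]
L centre in tool [ -0.5   2.9 127.6]
```

```bash
python3 -m crank '[[[-0.01,0.14,0,0,0,0.04,0],[-0.01,0.14,0,0,0,0.04,0],[-0.01,0.14,0,0,0,0.04,0],[-0.01,0.11,0.1,0,0,0,0],[0,0,0.3,0,0,0,0],[0,0,0.5,0,0,0,0],[0,0,0.5,0,0,0,0],[0,0,0.3,0,0,0,0]]]'
python3 -m crank '[[[0,0,0.3,0,0,0,0],[0,0,0.1,0,0,0,0],[0,0,0,0,0,0,0],[0,0,0,0,0,0,0],[0,0,0,0,0,0,0],[0,0,0,0,0,0,0],[0,0,0,0,0,0,0],[0,0,0,0,0,0,0]]]'
python3 - <<'E'
from h import *
import pickle
s=sense();im=capture("wrist");cv2.imwrite("pics/w6.png",im);pickle.dump(dict(s),open("w6.pkl","wb"));
print(s["eef_pos"],s["force"],s["wrist_torque"]);A=pose()[1];print(np.arctan2(A[1,1],A[0,1]))
cv2.imwrite("pics/c6.png",cv2.resize(im[60:285,180:480],(800,600),interpolation=cv2.INTER_CUBIC))
E
```

```text
time_s: 10.2
eef_pos: [620.4, -15.2, 160.6]
ee_rot: [-0.001, 0.975, 0.221, -0.001]
force: [-0.1, -0.4, -6.2]
grip_width: 0.116
grip_force: 58.6
time_s: 11.0
eef_pos: [621.1, -15.5, 152.8]
ee_rot: [0.0, 0.975, 0.221, 0.0]
force: [-1.1, -1.1, -6.4]
grip_width: 0.115
grip_force: 58.6
[621.12298696 -15.51235377 152.84343718] [-1.1131696  -1.1322511  -6.35312748] [-0.07825714 -0.01408227 -0.03818381]
-1.1249728118300377
```

View pics/c6.png

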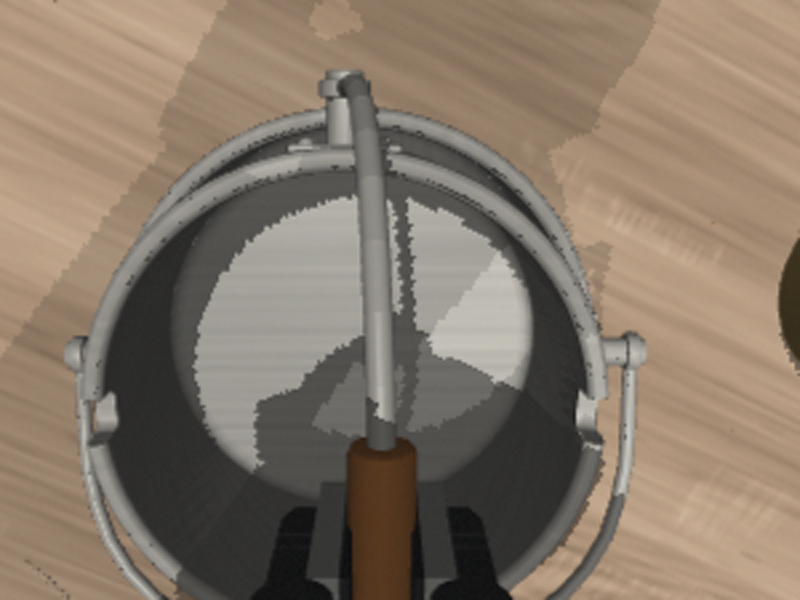

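```bash
python3 - <<'E'
from h import *
import pickle
s=pickle.load(open("w6.pkl","rb"));c=cam("wrist",s);A=R.from_quat(np.r_[s["ee_rot"][1:],s["ee_rot"][0]]).as_matrix();p=np.array(s["eef_pos"])
def t(q):return (A.T@(q-p)).round(1)
def f(x,y,z):return onz(c,180+x/2.6667,60+y/2.6667,z)
def pr(n,a,b):print(n,np.linalg.norm(a-b).round(1),((a+b)/2).round(1),t((a+b)/2),t(a),t(b))
pr("L ears",f(76,353,68.5),f(632,350,68.5))
for z in(128,132,136):pr(f"M notch {z}",f(103,413,z),f(588,415,z))
for z in(106,112):print("M stud",t(f(340,135,z)),"head",t(f(340,80,z)))
print("L rim left/right",t(f(98,350,78)),t(f(600,350,78)),"L far rim",t(f(360,112,78)))
print("L centre old",t(np.array([616.9,-6.3,78])))
E
```

```text
L ears 193.2 [616.5  -7.1  68.5] [-0.6 -9.5 84.3] [  -1.1 -106.1   84.3] [-0.  87.1 84.4]
M notch 128 133.9 [615.9  -6.9 128. ] [ -1.  -10.   24.8] [ -0.7 -76.9  24.8] [-1.3 57.  24.8]
M notch 132 131.3 [617.4  -6.4 132. ] [ 0.6 -9.8 20.8] [  0.9 -75.4  20.8] [ 0.2 55.8 20.8]
M notch 136 128.7 [618.9  -5.9 136. ] [ 2.1 -9.6 16.8] [  2.4 -74.   16.8] [ 1.8 54.7 16.8]
M stud [ 72.4 -11.5  46.8] head [ 86.6 -11.3  46.9]
M stud [ 72.6 -11.2  40.8] head [ 86.4 -11.   40.9]
L rim left/right [  2.8 -94.9  74.8] [ 2.7 73.2 74.9] L far rim [78.6 -6.6 74.8]
L centre old [  0.2 -10.1  74.8]
```

```bash
python3 -m crank '[[[0,0,0.2,0,0,0,0],[0,0,0.3,0,0,0,0],[0,0,0.2,0,0,0,0],[0,0,0.1,0,0,0,0],[0,0,0.08,0,0,0,0],[0,0,0.08,0,0,0,0],[0,0,0.08,0,0,0,0],[0,0,0.08,0,0,0,0]]]'
python3 -c "
from h import *
s=sense();print(s['eef_pos'],s['force'],s['wrist_torque'])"
```

```text
time_s: 11.85
eef_pos: [621.2, -15.5, 124.7]
ee_rot: [0.0, 0.975, 0.221, 0.0]
force: [-1.9, -0.4, -6.8]
grip_width: 0.116
grip_force: 58.7
[621.15306444 -15.48694119 124.7273293 ] [-1.94368536 -0.40372159 -6.75085701] [-0.03114728 -0.02510926  0.01432964]
```

```bash
for i in 1; do python3 -m crank '[[[0,0,0.06,0,0,0,0],[0,0,0.06,0,0,0,0],[0,0,0.06,0,0,0,0],[0,0,0.06,0,0,0,0],[0,0,0.0,0,0,0,0],[0,0,0.0,0,0,0,0],[0,0,0.0,0,0,0,0],[0,0,0,0,0,0,0]]]';done
python3 -c "
from h import *
s=sense();print(s['eef_pos'],s['force'],s['wrist_torque'])"
```

```text
time_s: 12.65
eef_pos: [621.1, -15.5, 118.8]
ee_rot: [0.0, 0.975, 0.221, 0.0]
force: [-0.2, 0.1, -7.1]
grip_width: 0.118
grip_force: 58.7
[621.12287565 -15.48069252 118.80999592] [-0.22081224  0.09912506 -7.05257754] [-0.05968986 -0.03880605 -0.03841188]
```

```bash
python3 -m crank '[[[0,0,0.06,0,0,0,0],[0,0,0.06,0,0,0,0],[0,0,0.06,0,0,0,0],[0,0,0.0,0,0,0,0],[0,0,0.0,0,0,0,0],[0,0,0.0,0,0,0,0],[0,0,0.0,0,0,0,0],[0,0,0,0,0,0,0]]]'
python3 -c "
from h import *
s=sense();print(s['eef_pos'],s['force'],s['wrist_torque'])"
python3 -m crank '[[[0,0,0.06,0,0,0,0],[0,0,0.06,0,0,0,0],[0,0,0.0,0,0,0,0],[0,0,0.0,0,0,0,0],[0,0,0.0,0,0,0,0],[0,0,0.0,0,0,0,0],[0,0,0.0,0,0,0,0],[0,0,0,0,0,0,0]]]'
python3 -c "
from h import *
s=sense();print(s['eef_pos'],s['force'],s['wrist_torque'])"
```

```text
time_s: 13.45
eef_pos: [621.1, -15.5, 114.3]
ee_rot: [0.0, 0.975, 0.221, 0.0]
force: [-0.1, -0.1, -6.5]
grip_width: 0.115
grip_force: 58.7
[621.12400439 -15.46712161 114.29589534] [-0.14992675 -0.05241163 -6.54304565] [-0.02083216 -0.04074594  0.04566615]
time_s: 14.25
eef_pos: [621.1, -15.5, 111.3]
ee_rot: [0.0, 0.975, 0.221, 0.0]
force: [-0.8, -0.3, -4.1]
grip_width: 0.121
grip_force: 58.9
[621.12517656 -15.50538434 111.32818164] [-0.84209585 -0.31528543 -4.14653579] [-0.08761379  0.12019683  0.09540589]
```

```bash
python3 -m crank '[[[0,0,0.05,0,0,0,0],[0,0,0.03,0,0,0,0],[0,0,0.0,0,0,0,0],[0,0,0.0,0,0,0,0],[0,0,0.0,0,0,0,0],[0,0,0.0,0,0,0,0],[0,0,0.0,0,0,0,0],[0,0,0,0,0,0,0]]]' 20
python3 -c "
from h import *
s=sense();print(s['eef_pos'],s['force'],s['wrist_torque'])"
```

```text
time_s: 15.05
eef_pos: [621.7, -16.1, 111.1]
ee_rot: [0.001, 0.975, 0.221, 0.001]
force: [-4.1, -3.0, 6.5]
grip_width: 0.119
grip_force: 60.1
[621.69039135 -16.09846815 111.1095995 ] [-4.12828173 -3.03953244  6.50202819] [-0.32473429  0.75079912  0.05890236]
```

```bash
python3 -m crank '[[[0,0,0,0,0,0,16],[0,0,0,0,0,0,16],[0,0,0.0,0,0,0,16],[0,0.48,0.08,0,0,0,16],[0,0.47,0.14,0,0,0,16],[0,0.45,0.2,0,0,0,16],[0,0.42,0.25,0,0,0,16],[0,0,0,0,0,0,16]]]' 20
python3 -c "
from h import *
s=sense();print(s['eef_pos'],s['force'],s['wrist_torque'],s['grip_width'])"
python3 -m crank '[[[0,0.39,0.3,0,0,0,16],[0,0.34,0.35,0,0,0,16],[0,0.3,0.39,0,0,0,16],[0,0.25,0.42,0,0,0,16],[0,0,0,0,0,0,16],[0,0,0,0,0,0,16],[0,0,0,0,0,0,16],[0,0,0,0,0,0,16]]]' 20
python3 - <<'E'
from h import *
import pickle
s=sense();print(s['time_s'],s['eef_pos'],s['force'],s['wrist_torque'],s['grip_width'])
c=cam("wrist",s);im=capture("wrist");cv2.imwrite("pics/w7.png",im);pickle.dump(dict(s),open("w7.pkl","wb"))
m=cv2.inRange(cv2.cvtColor(im,cv2.COLOR_BGR2HSV),(4,150,40),(20,255,255));k,l,st,ce=cv2.connectedComponentsWithStats(m)
A=pose()[1]
for i in range(1,k):
    if st[i,4]>60:print(st[i],ce[i],(A.T@(onz(c,*ce[i],116)-s["eef_pos"])).round(1))
print("expected grip",proj(c,s["eef_pos"]+np.array([0,0,60])))
E
```

```text
time_s: 15.85
eef_pos: [640.6, -58.1, 90.9]
ee_rot: [-0.0, 0.975, 0.22, -0.001]
force: [0.0, -0.2, 0.5]
grip_width: 0.188
grip_force: 0.0
[640.60249829 -58.12592737  90.8570912 ] [ 0.03817163 -0.23676244  0.48592763] [-0.00927112 -0.0237343   0.01922021] 0.1881343525503059
time_s: 16.65
eef_pos: [654.7, -85.2, 56.6]
ee_rot: [0.0, 0.975, 0.221, 0.0]
force: [0.7, -0.2, 0.4]
grip_width: 0.187
grip_force: 0.0
16.65 [654.72224331 -85.19364477  56.56184655] [ 0.65515709 -0.1777508   0.43578185] [-0.02268945 -0.01760333 -0.05031961] 0.187311665614633
[ 308  227   26  106 2420] [321.36363636 279.50495868] [ -0.7  -1.1 -59.4]
expected grip [323.77767381 278.84471407]
```

```bash
python3 -m crank '[[[0,0,-0.6,0,0,0,16],[0,0,-0.9,0,0,0,16],[0,0.05,-0.1,0,0,0,0],[0,0.1,0,0,0,0,0],[0,0,0.2,0,0,0,0],[0,0,0.4,0,0,0,0],[0,0,0.3,0,0,0,0],[0,0,0.1,0,0,0,0]]]' 20
python3 -c "
from h import *
s=sense();print(s['eef_pos'],s['force'],s['wrist_torque'],s['grip_width'])"
python3 -m crank '[[[0,0,0.16,0,0,0,0],[0,0,0.16,0,0,0,0],[0,0,0,0,0,0,0],[0,0,0,0,0,0,0],[0,0,0,0,0,0,0],[0,0,0,0,0,0,0],[0,0,0,0,0,0,0],[0,0,0,0,0,0,0]]]' 20
python3 -c "
from h import *
s=sense();print(s['eef_pos'],s['force'],s['wrist_torque'],s['grip_width'])"
```

```text
time_s: 17.5
eef_pos: [655.3, -88.6, 69.0]
ee_rot: [-0.001, 0.975, 0.221, -0.001]
force: [-0.5, 0.1, 0.6]
grip_width: 0.002
grip_force: 0.2
[655.32999327 -88.58405013  68.98473509] [-0.47228477  0.12987181  0.63979772] [-0.10800008  0.07385799 -0.03784921] 0.0017122261844385572
time_s: 18.3
eef_pos: [656.2, -88.8, 63.1]
ee_rot: [0.0, 0.975, 0.221, 0.0]
force: [0.6, 0.1, 1.2]
grip_width: -0.002
grip_force: 0.0
[656.15231257 -88.79697233  63.06029449] [0.56222525 0.07699316 1.21099163] [-0.00855115 -0.04717953 -0.04677853] -0.0021095254372877708
```

```bash
python3 -m crank '[[[0,0,-0.5,0,0,0,0],[0,0,-0.9,0,0,0,0],[0,0,-1,0,0,-0.3,30],[0,0,-1,0,0,-0.9,85],[0,0,-1,0,0,-0.9,85],[0,0,-1,0,0,-0.9,85],[0,0,-1,0,0,-0.9,85],[0,0,-0.8,0,0,-0.9,85]]]' 
python3 - <<'E'
from h import *
import pickle
s=sense();c=cam("wrist",s);im=capture("wrist");cv2.imwrite("pics/w8.png",im);pickle.dump(dict(s),open("w8.pkl","wb"));print(s["dq"])
m=cv2.inRange(cv2.cvtColor(im,cv2.COLOR_BGR2HSV),(4,150,40),(20,255,255));k,l,st,ce=cv2.connectedComponentsWithStats(m)
for i in range(1,k):
    if st[i,4]>60:print(st[i],ce[i],onz(c,*ce[i],97).round(1))
plan((520,-255,235),.18,10,85)
E
```

```text
time_s: 19.1
eef_pos: [656.2, -88.8, 245.9]
ee_rot: [0.001, 0.847, 0.532, 0.001]
force: [0.3, -0.1, -0.2]
grip_width: 0.989
grip_force: 0.0
[ 4.54321463e-05 -3.70386803e-02 -4.20716019e-01  3.84343019e-04
  4.64090040e-01 -1.24632771e+00]
[309 158  34  39 409] [325.05134474 176.87775061] [657.8 -91.4  97. ]
[187 181  41  31 399] [206.65914787 195.94486216] [524.7 -52.2  97. ]
[471 386  18  14  69] [479.47826087 392.        ] [ 722.1 -483.8   97. ]
[496 387  16  13  81] [503.49382716 394.81481481] [ 752.6 -504.9   97. ]
[[-0.83, -0.21, 0.05, 0.01, 0.0, -0.45], 85]
[[-0.82, -0.26, 0.06, 0.01, 0.0, -0.45], 85]
[[-0.8, -0.31, 0.06, 0.01, 0.0, -0.45], 85]
[[-0.78, -0.36, 0.05, 0.01, 0.0, -0.45], 85]
[[-0.76, -0.41, 0.06, 0.01, 0.0, -0.45], 85]
[[-0.73, -0.46, 0.06, 0.01, 0.0, -0.45], 85]
[[-0.7, -0.51, 0.06, 0.01, 0.0, -0.45], 85]
[[-0.66, -0.55, 0.06, 0.01, 0.0, -0.45], 85]
[[-0.63, -0.59, 0.05, 0.01, 0.0, -0.45], 85]
[[-0.6, -0.62, 0.06, 0.01, 0.0, -0.45], 85]
```

```bash
python3 -m crank '[[[-0.83,-0.21,0.05,0,0,-0.45,85],[-0.85,-0.26,0.06,0,0,-0.5,85],[-0.83,-0.32,0.06,0,0,-0.5,85],[-0.8,-0.39,0.06,0,0,-0.5,85],[-0.76,-0.45,0.06,0,0,-0.5,85],[-0.72,-0.5,0.06,0,0,-0.5,85],[-0.65,-0.5,0.06,0,0,-0.5,85],[-0.3,-0.2,0,0,0,-0.5,85]]]' 
cat >> h.py <<'E'
def look(k):
    import pickle
    capture("wrist");s=sense();c=cam("wrist",s);im=capture("wrist");cv2.imwrite(f"pics/w{k}.png",im);pickle.dump(dict(s),open(f"w{k}.pkl","wb"))
    m=cv2.inRange(cv2.cvtColor(im,cv2.COLOR_BGR2HSV),(4,150,40),(20,255,255));n,l,st,ce=cv2.connectedComponentsWithStats(m)
    out=[]
    for i in range(1,n):
        if st[i,4]>150:
            p=np.argwhere(l==i)[:,::-1].astype(np.float32);r=cv2.minAreaRect(p);b=cv2.boxPoints(r)
            if np.linalg.norm(b[0]-b[1])>np.linalg.norm(b[1]-b[2]):b=np.roll(b,1,0)
            e=(b[0]+b[1])/2,(b[2]+b[3])/2
            print(st[i],np.round(r[0],1),np.round(r[1],1),[onz(c,*x,166).round(1) for x in(r[0],*e)])
    return c
E
python3 - <<'E'
from h import *
look(9);s=sense();print(s["eef_pos"],s["dq"].round(2))
plan((497,-304,215),.17,5,85)
E
```

```text
time_s: 19.95
eef_pos: [551.5, -213.9, 233.0]
ee_rot: [0.0, 0.672, 0.74, -0.0]
force: [0.8, 0.6, 0.5]
grip_width: 0.998
grip_force: 0.0
[300   0  23  40 434] [311.4  18. ] [41.4 10.8] [array([529. , -78.6, 166. ]), array([523.2, -66.7, 166. ]), array([535. , -90.9, 166. ])]
[416  54  54  29 631] [442.5  67.8] [11.7 57.1] [array([ 631.8, -102. ,  166. ]), array([ 612.8, -111.1,  166. ]), array([650.5, -93.1, 166. ])]
[262 250  15  51 561] [269.3 274.9] [50.5 11.8] [array([ 508. , -296.6,  166. ]), array([ 505. , -270.2,  166. ]), array([ 511.1, -324.7,  166. ])]
[ 552.06298784 -213.66255426  233.13359358] [ 0.03  0.01 -0.01  0.01  0.    0.08]
[[-0.68, -0.51, 0.15, 0.0, 0.0, -0.11], 85]
[[-0.67, -0.52, 0.14, 0.0, 0.0, -0.11], 85]
[[-0.66, -0.52, 0.15, 0.0, 0.0, -0.11], 85]
[[-0.65, -0.54, 0.14, 0.0, 0.0, -0.11], 85]
[[-0.65, -0.54, 0.15, 0.0, 0.0, -0.11], 85]
```

```bash
python3 -m crank '[[[-0.6,-0.45,0.1,0,0,0,85],[-0.7,-0.5,0.15,0,0,0,85],[-0.69,-0.5,0.15,0,0,0,85],[-0.68,-0.5,0.15,0,0,0,85],[-0.5,-0.37,0.1,0,0,0,85],[0,0,0,0,0,0,85],[0,0,0,0,0,0,85],[0,0,0,0,0,0,85]]]' 
python3 - <<'E'
from h import *
import pickle
C2=look(10);s=sense();print(s["eef_pos"])
C1=cam("wrist",pickle.load(open("w9.pkl","rb")))
# rim of the small pot: bright grey ring; print for the S area the Hough circle at a rectified plane z=90
for k,C in((9,C1),(10,C2)):
    im=cv2.imread(f"pics/w{k}.png");N=240;cx,cy=497,-304
    # sampling grid 1 mm/px of plane z=90
    mp=np.zeros((N,N,2),np.float32)
    for i in range(N):
        for j in range(N):mp[i,j]=proj(C,(cx+(j-N/2),cy+(i-N/2),90))
    g=cv2.cvtColor(cv2.remap(im,mp[...,0],mp[...,1],cv2.INTER_LINEAR),cv2.COLOR_BGR2GRAY);cv2.imwrite(f"pics/rect{k}.png",g)
    h=cv2.HoughCircles(cv2.GaussianBlur(g,(3,3),0),cv2.HOUGH_GRADIENT_ALT,1,5,param1=150,param2=.5,minRadius=54,maxRadius=63)
    if h is not None:
        for q in h[0][:5]:print(k,cx+q[0]-N/2,cy+q[1]-N/2,q[2])
E
```

```text
time_s: 20.85
eef_pos: [503.2, -296.5, 216.8]
ee_rot: [0.0, 0.672, 0.741, 0.0]
force: [-0.1, 0.3, -0.5]
grip_width: 0.996
grip_force: 0.0
[323 173  14  62 794] [329.5 203.5] [61. 13.] [array([ 508.2, -296. ,  166. ]), array([ 505.5, -270.6,  166. ]), array([ 511. , -323.2,  166. ])]
[376 347  29  18 278] [389.9 353.8] [30.1 11.2] [array([ 583.3, -445. ,  166. ]), array([ 568.7, -439.4,  166. ]), array([ 598.2, -450.7,  166. ])]
[468 380  22  20 210] [479.8 391.9] [17.7 18.8] [array([ 684.2, -485.3,  166. ]), array([ 683.5, -497.4,  166. ]), array([ 684.9, -473.5,  166. ])]
[ 503.08509703 -296.57707921  216.6983573 ]
9 494.0 -297.0 58.14249
10 493.0 -297.0 57.97163
```

```bash
python3 - <<'E'
from h import *
plan((508.2,-297,108),.11,6,60)
E
```

```text
[[-0.01, 0.03, 0.72, 0.0, 0.0, -0.01], 60]
[[-0.01, 0.03, 0.73, 0.0, 0.0, -0.01], 60]
[[-0.0, 0.04, 0.72, 0.0, 0.0, -0.01], 60]
[[-0.01, 0.03, 0.73, 0.0, 0.0, -0.01], 60]
[[-0.0, 0.04, 0.72, 0.0, 0.0, -0.01], 60]
[[-0.01, 0.03, 0.73, 0.0, 0.0, -0.01], 60]
```

```bash
python3 -m crank '[[[-0.01,0.1,0.5,0,0,-0.06,60],[-0.01,0.1,0.8,0,0,0,60],[-0.01,0,0.9,0,0,0,60],[0,0,0.9,0,0,0,60],[0,0,0.8,0,0,0,60],[0,0,0.4,0,0,0,60],[0,0,0.05,0,0,0,60],[0,0,0,0,0,0,16]]]' 20
python3 -m crank '[[[0,0,0,0,0,0,16],[0,0,0,0,0,0,16],[0,0,0,0,0,0,16],[0,-0.2,0,0,0,0,16],[0,-0.2,-0.03,0,0,0,16],[0,-0.18,-0.03,0,0,0,16],[0,0,0,0,0,0,0],[0,0,0,0,0,0,0]]]' 60
python3 -m crank '[[[0,0,0,0,0,0,0],[0,0,0,0,0,0,0],[0,0,-0.2,0,0,0,0],[0,0,-0.5,0,0,0,0],[0,0,-0.8,0,0,0,0],[0,0,-0.5,0,0,0,0],[0,0,-0.2,0,0,0,0],[0,0,0,0,0,0,0]]]' 60
python3 - <<'E'
from h import *
s=sense();print(s["eef_pos"],s["force"],s["wrist_torque"],s["grip_width"])
E
```

```text
time_s: 21.75
eef_pos: [507.9, -297.6, 108.1]
ee_rot: [0.0, 0.669, 0.743, 0.0]
force: [-0.0, -0.1, -0.2]
grip_width: 0.55
grip_force: 0.0
time_s: 22.55
eef_pos: [493.0, -299.2, 109.6]
ee_rot: [-0.0, 0.669, 0.743, -0.0]
force: [-1.2, 1.0, 4.3]
grip_width: 0.118
grip_force: 58.5
time_s: 23.35
eef_pos: [493.4, -299.1, 164.7]
ee_rot: [0.0, 0.669, 0.743, 0.0]
force: [-0.7, -0.1, -5.2]
grip_width: 0.117
grip_force: 58.5
[ 493.35181984 -299.13058591  164.66286626] [-0.7400186  -0.06504869 -5.19423513] [-0.07061638  0.00572869 -0.01542636] 0.11696598149738952
```

```bash
python3 - <<'E'
from h import *
plan((486,-127,235),.454,9,0)
E
```

```text
[[0.76, 0.05, -0.31, 0.0, 0.0, -0.28], 0]
[[0.76, 0.08, -0.31, 0.0, 0.0, -0.28], 0]
[[0.76, 0.11, -0.31, 0.0, 0.0, -0.28], 0]
[[0.75, 0.14, -0.31, 0.0, 0.0, -0.28], 0]
[[0.75, 0.16, -0.32, 0.0, 0.0, -0.28], 0]
[[0.74, 0.2, -0.31, 0.0, 0.0, -0.28], 0]
[[0.73, 0.22, -0.32, 0.0, 0.0, -0.28], 0]
[[0.73, 0.25, -0.31, 0.0, 0.0, -0.28], 0]
[[0.71, 0.28, -0.32, 0.0, 0.0, -0.28], 0]
```

```bash
python3 -m crank '[[[0.3,0,-0.4,0,0,-0.28,0],[0.7,0.08,-0.4,0,0,-0.28,0],[0.76,0.11,-0.4,0,0,-0.28,0],[0.75,0.14,-0.4,0,0,-0.28,0],[0.75,0.16,-0.4,0,0,-0.28,0],[0.74,0.2,-0.4,0,0,-0.28,0],[0.73,0.22,-0.3,0,0,-0.28,0],[0.73,0.25,-0.2,0,0,-0.28,0]]]' 60
python3 -m crank '[[[0.7,0.3,0,0,0,-0.28,0],[0.4,0.15,0,0,0,0,0],[0.1,0.1,0,0,0,0,0],[0,0,0,0,0,0,0],[0,0,0,0,0,0,0],[0,0,0,0,0,0,0],[0,0,0,0,0,0,0],[0,0,0,0,0,0,0]]]' 60
cat >> h.py <<'E'
def rect(k,c,x,y,z,N=240):
    "the picture resampled on the plane z about x,y, 0.5 mm a pixel"
    im=cv2.imread(f"pics/w{k}.png");mp=np.zeros((2*N,2*N,2),np.float32)
    for i in range(2*N):
        for j in range(2*N):mp[i,j]=proj(c,(x+(j-N)/2,y+(i-N)/2,z))
    return cv2.cvtColor(cv2.remap(im,mp[...,0],mp[...,1],cv2.INTER_LINEAR),cv2.COLOR_BGR2GRAY)
def circles(g,x,y,lo,hi):
    N=g.shape[0]//2;h=cv2.HoughCircles(cv2.GaussianBlur(g,(5,5),0),cv2.HOUGH_GRADIENT_ALT,1,4,param1=120,param2=.4,minRadius=2*lo,maxRadius=2*hi)
    return [] if h is None else [(x+(q[0]-N)/2,y+(q[1]-N)/2,q[2]/2) for q in h[0][:6]]
def ring(g,x,y,cx,cy,r):
    "brightness along a circle, each degree"
    N=g.shape[0]//2;a=np.radians(np.arange(0,360,.5));u=(N+2*(cx+r*np.cos(a)-x)).astype(np.float32);v=(N+2*(cy+r*np.sin(a)-y)).astype(np.float32)
    return cv2.remap(g,u[None],v[None],cv2.INTER_LINEAR)[0]
E
python3 - <<'E'
from h import *
c=look(11);s=sense();print(s["eef_pos"],s["force"])
for z,lo,hi in((93,64,72),(78,74,83)):
    g=rect(11,c,617,-7,z);cv2.imwrite(f"pics/r{z}.png",g);print(z,circles(g,617,-7,lo,hi))
E
```

```text
time_s: 24.15
eef_pos: [486.9, -157.4, 237.9]
ee_rot: [0.001, 0.544, 0.839, 0.0]
force: [0.9, 0.2, -5.3]
grip_width: 0.119
grip_force: 58.7
time_s: 24.95
eef_pos: [486.7, -126.4, 236.7]
ee_rot: [-0.0, 0.529, 0.849, -0.0]
force: [0.7, -0.2, -4.9]
grip_width: 0.122
grip_force: 58.6
[376 106  13  45 412] [381.8 127.7] [10.3 44. ] [array([503.8, -52. , 166. ]), array([511.6, -68.3, 166. ]), array([496.4, -36.4, 166. ])]
[447 210  45  10 408] [469.  214.5] [44.  9.] [array([612.2, -83.8, 166. ]), array([594.4, -92.5, 166. ]), array([630.1, -75. , 166. ])]
[ 310  222   26  106 2291] [322.5 274.5] [105.  25.] [array([ 521. , -197.5,  166. ]), array([ 496.9, -148.5,  166. ]), array([ 548.2, -253. ,  166. ])]
[ 486.70960408 -126.31099328  236.69882283] [ 0.2678642   0.52294579 -4.896515  ]
93 [(np.float32(615.5), np.float32(-6.0), np.float32(68.15587)), (np.float32(570.5), np.float32(-2.5), np.float32(68.24147)), (np.float32(601.5), np.float32(-37.0), np.float32(68.10444)), (np.float32(636.0), np.float32(-35.0), np.float32(67.82864)), (np.float32(574.5), np.float32(-30.0), np.float32(67.54084)), (np.float32(642.5), np.float32(-16.5), np.float32(68.50053))]
78 [(np.float32(616.5), np.float32(-8.0), np.float32(78.41298)), (np.float32(582.5), np.float32(-6.0), np.float32(78.57243)), (np.float32(636.5), np.float32(-30.0), np.float32(78.25793)), (np.float32(635.5), np.float32(-7.5), np.float32(78.87889)), (np.float32(617.5), np.float32(-30.0), np.float32(78.14665)), (np.float32(601.5), np.float32(-12.0), np.float32(78.59796))]
```

```bash
python3 - <<'E'
from h import *
import pickle
s=pickle.load(open("w11.pkl","rb"));c=cam("wrist",s);p=s["eef_pos"]
g=rect(11,c,617,-7,93)
for r in(67,68.5,70):
    q=ring(g,617,-7,615.5,-6,r);print(r,"296:",q[572:620].tolist());print("   116:",q[212:256].tolist())
for z in(212,217,222):
    g=rect(11,c,p[0],p[1],z,100);cv2.imwrite(f"pics/s{z}.png",g);print(z,circles(g,p[0],p[1],54,63))
E
```

```text
67 296: [169, 169, 169, 166, 150, 131, 130, 137, 156, 178, 184, 183, 183, 178, 165, 143, 118, 96, 85, 77, 69, 63, 58, 55, 54, 54, 54, 53, 51, 79, 138, 162, 162, 163, 163, 147, 124, 140, 159, 158, 152, 157, 165, 168, 169, 170, 171, 172]
   116: [190, 193, 197, 200, 196, 198, 195, 195, 180, 150, 95, 63, 59, 59, 61, 62, 63, 65, 73, 86, 96, 107, 125, 139, 158, 189, 225, 229, 229, 228, 212, 184, 187, 193, 191, 191, 197, 196, 198, 195, 192, 188, 188, 190]
68.5 296: [185, 185, 186, 186, 186, 187, 183, 173, 154, 136, 119, 113, 108, 105, 96, 81, 73, 71, 69, 67, 64, 60, 60, 61, 59, 56, 55, 53, 52, 75, 146, 186, 186, 185, 185, 185, 180, 180, 180, 181, 182, 183, 184, 184, 186, 187, 188, 187]
   116: [199, 200, 204, 206, 205, 205, 203, 200, 180, 112, 67, 57, 58, 62, 63, 63, 62, 69, 80, 89, 96, 103, 110, 123, 163, 195, 196, 203, 203, 213, 199, 183, 192, 207, 210, 209, 212, 211, 210, 208, 206, 203, 202, 204]
70 296: [162, 162, 159, 156, 154, 152, 147, 127, 96, 76, 64, 62, 62, 62, 62, 62, 61, 62, 61, 62, 63, 63, 64, 66, 69, 72, 72, 71, 76, 89, 127, 158, 160, 159, 157, 158, 160, 162, 162, 165, 164, 164, 162, 159, 158, 158, 161, 166]
   116: [153, 153, 153, 160, 160, 158, 153, 147, 140, 117, 83, 72, 66, 66, 61, 65, 58, 61, 57, 63, 59, 59, 58, 57, 61, 58, 64, 60, 69, 70, 74, 79, 112, 160, 163, 158, 158, 159, 160, 166, 158, 154, 168, 173]
212 []
217 []
222 []
```

```bash
python3 - <<'E'
from h import *
import pickle
s=pickle.load(open("w11.pkl","rb"));c=cam("wrist",s);p=np.array(s["eef_pos"]);q=s["ee_rot"];A=R.from_quat(np.r_[q[1:],q[0]]).as_matrix()
im=cv2.cvtColor(cv2.imread("pics/w11.png"),cv2.COLOR_BGR2GRAY)
def val(x,y,z):
    P=p+A@np.array([x,y,0]);P[2]=z;u=proj(c,P).astype(np.float32);return float(cv2.remap(im,u[None,:1],u[None,1:],cv2.INTER_LINEAR)[0,0])
z=217
for a in range(-100,101,20):
    a_=np.radians(a);print(a,[int(val(2+r*np.cos(a_),.7+r*np.sin(a_),z)) for r in range(46,74)])
# along lines y at x = -20..: ring side profile near the notches
E
```

```text
-100 [55, 55, 56, 55, 54, 53, 53, 55, 60, 84, 101, 113, 116, 117, 161, 186, 177, 173, 178, 185, 185, 180, 178, 180, 176, 167, 174, 168]
-80 [54, 53, 53, 53, 53, 53, 56, 61, 57, 78, 101, 118, 121, 118, 105, 111, 116, 115, 115, 114, 110, 110, 110, 113, 115, 114, 106, 106]
-60 [53, 53, 53, 53, 53, 53, 52, 51, 53, 68, 88, 116, 122, 124, 108, 101, 107, 106, 111, 108, 106, 108, 112, 111, 151, 185, 184, 184]
-40 [97, 95, 97, 100, 100, 98, 91, 80, 62, 57, 88, 112, 121, 124, 111, 94, 112, 112, 126, 184, 188, 189, 191, 196, 198, 189, 187, 190]
-20 [100, 101, 99, 180, 106, 179, 111, 100, 101, 101, 127, 163, 178, 177, 151, 101, 78, 105, 105, 105, 105, 106, 134, 186, 189, 191, 194, 192]
0 [162, 162, 162, 162, 162, 162, 162, 162, 162, 163, 147, 142, 142, 142, 142, 142, 142, 142, 142, 141, 127, 123, 123, 123, 123, 123, 119, 100]
20 [212, 215, 216, 214, 212, 117, 102, 102, 103, 105, 112, 154, 177, 184, 165, 121, 72, 82, 87, 87, 87, 87, 86, 86, 86, 85, 103, 90]
40 [97, 96, 97, 99, 101, 100, 96, 90, 78, 58, 103, 146, 178, 185, 167, 133, 123, 110, 83, 77, 79, 81, 71, 55, 52, 62, 103, 160]
60 [77, 57, 52, 53, 53, 52, 51, 52, 52, 56, 106, 119, 169, 179, 168, 122, 88, 88, 90, 74, 52, 71, 150, 177, 147, 72, 52, 56]
80 [55, 53, 51, 51, 52, 53, 52, 53, 66, 58, 102, 141, 167, 176, 169, 156, 140, 154, 196, 194, 146, 146, 133, 157, 109, 94, 90, 83]
100 [55, 54, 54, 54, 54, 53, 53, 53, 53, 72, 112, 121, 166, 174, 164, 148, 155, 158, 154, 156, 164, 167, 167, 167, 167, 161, 156, 158]
```

```bash
python3 - <<'E'
from h import *
plan((615.2,-8.4,228),.452,10,0)
E
```

```text
[[0.2, 0.67, 0.03, -0.0, -0.0, 0.0], 0]
[[0.2, 0.67, 0.04, -0.0, -0.0, 0.0], 0]
[[0.2, 0.67, 0.03, -0.0, -0.0, 0.0], 0]
[[0.2, 0.67, 0.04, -0.0, -0.0, 0.0], 0]
[[0.19, 0.67, 0.03, -0.0, -0.0, 0.0], 0]
[[0.2, 0.67, 0.04, -0.0, -0.0, 0.0], 0]
[[0.19, 0.67, 0.03, -0.0, -0.0, 0.0], 0]
[[0.2, 0.67, 0.04, -0.0, -0.0, 0.0], 0]
[[0.19, 0.67, 0.03, -0.0, -0.0, 0.0], 0]
[[0.2, 0.66, 0.04, -0.0, -0.0, 0.0], 0]
```

```bash
python3 -m crank '[[[0.1,0.25,0,0,0,0.04,0],[0.2,0.55,0,0,0,0,0],[0.2,0.75,0,0,0,0,0],[0.24,0.85,0,0,0,0,0],[0.24,0.85,0,0,0,0,0],[0.24,0.85,0,0,0,0,0],[0.24,0.85,0,0,0,0,0],[0.2,0.75,0,0,0,0,0]]]' 60
python3 -m crank '[[[0.2,0.6,0.0,0,0,0,0],[0.1,0.3,0,0,0,0,0],[0,0.1,0,0,0,0,0],[0,0,0.1,0,0,0,0],[0,0,0.1,0,0,0,0],[0,0,0.1,0,0,0,0],[0,0,0,0,0,0,0],[0,0,0,0,0,0,0]]]' 60
python3 - <<'E'
from h import *
c=look(12);s=sense();print(s["eef_pos"],s["force"]);A=pose()[1];print(np.arctan2(A[1,1],A[0,1]))
plan((615.2,-8.4,208),.452,4,0)
E
```

```text
time_s: 25.85
eef_pos: [598.0, -24.5, 236.4]
ee_rot: [-0.0, 0.531, 0.848, 0.0]
force: [-0.6, -0.3, -4.8]
grip_width: 0.118
grip_force: 58.6
time_s: 26.65
eef_pos: [615.9, -9.2, 229.3]
ee_rot: [-0.0, 0.531, 0.847, -0.0]
force: [-0.0, -0.5, -4.2]
grip_width: 0.115
grip_force: 58.6
[550   0  21  47 244] [558.3  21.7] [15.6 46.7] [array([710.2, 186.3, 166. ]), array([717.3, 173. , 166. ]), array([703.4, 198.9, 166. ])]
[221 154  15  46 460] [228.1 176.3] [45.7 10.2] [array([535.4, -26. , 166. ]), array([527.2,  -8.8, 166. ]), array([544.1, -44.1, 166. ])]
[ 310  222   26  106 2297] [322.5 274.5] [105.  25.] [array([647.9, -76.3, 166. ]), array([624.8, -28.6, 166. ]), array([ 674.1, -130.3,  166. ])]
[616.03663208  -9.09349493 229.42346054] [ 0.73862232 -0.36557187 -5.21145529]
0.4512022713240455
[[0.01, -0.0, 0.21, 0.0, 0.0, -0.0], 0]
[[0.01, -0.01, 0.22, 0.0, 0.0, -0.0], 0]
[[0.01, -0.0, 0.21, 0.0, 0.0, -0.0], 0]
[[0.01, -0.01, 0.22, 0.0, 0.0, -0.0], 0]
```

```bash
cat > prof.py <<'E'
from h import *
import pickle,sys
def load(k):
    s=pickle.load(open(f"w{k}.pkl","rb"));c=cam("wrist",s);p=np.array(s["eef_pos"]);q=s["ee_rot"];A=R.from_quat(np.r_[q[1:],q[0]]).as_matrix()
    im=cv2.cvtColor(cv2.imread(f"pics/w{k}.png"),cv2.COLOR_BGR2GRAY)
    def val(x,y,z):
        P=p+A@np.array([x,y,0]);P[2]=z;u=proj(c,P).astype(np.float32);return int(cv2.remap(im,u[None,:1],u[None,1:],cv2.INTER_LINEAR)[0,0])
    return s,c,p,A,val
E
python3 - <<'E'
from prof import *
s,c,p,A,val=load(12)
m=A.T@(np.array([615.2,-6.2,93])-p);print("M in tool",m.round(1))
for r in(67,68.5,70):
    print(r,[val(m[0]+r*np.cos(a),m[1]+r*np.sin(a),93) for a in np.radians(np.arange(-20,20.5,1))])
print("S ring");zf=p[2]-109.6+90
for a in(-80,-60,-40,-20,20,40,60,80):
    b=np.radians(a);print(a,[val(2+r*np.cos(b),1+r*np.sin(b),zf) for r in range(52,64)])
print("S stud across y, x=70,75")
for x in(66,70,74,78):print(x,[val(x,y,zf-9.5) for y in range(-12,15)])
E
```

```text
M in tool [  3.    0.5 136.4]
67 [86, 85, 85, 85, 85, 87, 87, 87, 86, 85, 102, 152, 158, 156, 142, 94, 73, 83, 97, 106, 113, 116, 115, 114, 112, 147, 140, 122, 121, 145, 154, 155, 149, 147, 151, 151, 141, 148, 148, 145, 150]
68.5 [93, 92, 89, 91, 91, 91, 93, 93, 92, 90, 92, 118, 170, 175, 162, 104, 66, 69, 84, 98, 108, 109, 103, 96, 108, 128, 136, 123, 160, 174, 171, 168, 166, 167, 170, 172, 171, 168, 164, 168, 169]
70 [93, 83, 83, 82, 82, 82, 91, 90, 87, 84, 93, 132, 151, 153, 126, 81, 65, 64, 75, 85, 92, 95, 94, 91, 88, 95, 103, 96, 130, 145, 146, 147, 150, 149, 148, 154, 143, 130, 151, 150, 153]
S ring
-80 [54, 63, 55, 71, 94, 109, 113, 111, 97, 99, 100, 97]
-60 [49, 49, 50, 58, 76, 87, 90, 88, 81, 101, 110, 111]
-40 [87, 76, 61, 52, 69, 83, 89, 88, 82, 89, 116, 97]
-20 [124, 118, 96, 91, 115, 142, 168, 168, 143, 99, 64, 91]
20 [97, 96, 97, 98, 112, 149, 169, 173, 153, 110, 68, 93]
40 [90, 83, 71, 58, 104, 146, 169, 174, 154, 121, 96, 64]
60 [57, 55, 55, 58, 128, 171, 191, 193, 172, 132, 142, 141]
80 [48, 61, 55, 58, 95, 134, 160, 168, 155, 141, 145, 151]
S stud across y, x=70,75
66 [171, 166, 174, 164, 177, 157, 174, 186, 112, 80, 110, 124, 132, 134, 128, 108, 142, 128, 127, 181, 190, 181, 148, 105, 94, 95, 95]
70 [125, 143, 170, 199, 207, 207, 201, 207, 142, 74, 91, 104, 113, 116, 112, 108, 131, 130, 91, 95, 95, 95, 92, 84, 85, 101, 108]
74 [139, 119, 88, 85, 86, 137, 167, 176, 123, 66, 72, 91, 106, 108, 97, 101, 138, 134, 131, 161, 157, 150, 146, 128, 99, 100, 90]
78 [174, 172, 170, 169, 165, 160, 126, 71, 92, 131, 79, 69, 78, 85, 85, 118, 165, 157, 143, 116, 137, 161, 165, 167, 171, 171, 173]
```

```bash
python3 - <<'E'
from prof import *
s,c,p,A,val=load(12)
m=A.T@(np.array([615.2,-6.2,93])-p)
print("M ring r 60..76 / L ring r 72..88")
for a in(-90,-75,-60,-45,-30,-20,20,30,45,60,75,90):
    b=np.radians(a);print(a,[val(m[0]+r*np.cos(b),m[1]+r*np.sin(b),93) for r in range(60,77)],[val(m[0]+r*np.cos(b),m[1]+r*np.sin(b),78) for r in range(72,89)])
E
```

```text
M ring r 60..76 / L ring r 72..88
-90 [63, 54, 50, 50, 49, 50, 51, 50, 51, 50, 49, 49, 51, 60, 72, 79, 85] [50, 51, 58, 69, 77, 83, 88, 90, 90, 91, 89, 85, 84, 94, 115, 108, 114]
-75 [50, 50, 51, 58, 70, 77, 83, 86, 86, 87, 84, 79, 76, 85, 109, 118, 115] [77, 67, 65, 86, 105, 115, 116, 109, 97, 95, 99, 101, 103, 105, 104, 118, 159]
-60 [89, 102, 137, 130, 91, 73, 89, 105, 112, 114, 91, 58, 59, 81, 104, 115, 118] [72, 53, 67, 92, 111, 119, 120, 108, 103, 104, 104, 105, 109, 109, 107, 107, 107]
-45 [84, 77, 65, 51, 56, 92, 141, 166, 169, 159, 126, 69, 58, 88, 140, 165, 169] [59, 57, 96, 144, 171, 174, 164, 140, 130, 161, 168, 173, 175, 175, 177, 179, 183]
-30 [95, 95, 93, 93, 78, 91, 136, 164, 170, 166, 134, 121, 94, 69, 118, 156, 168] [125, 88, 105, 144, 166, 170, 162, 137, 138, 141, 139, 135, 135, 139, 145, 149, 152]
-20 [126, 127, 96, 94, 87, 74, 75, 86, 89, 98, 93, 80, 81, 76, 112, 154, 171] [96, 121, 115, 147, 170, 174, 161, 141, 136, 137, 134, 135, 138, 140, 141, 141, 140]
20 [96, 96, 96, 94, 90, 86, 110, 150, 165, 173, 153, 99, 81, 72, 82, 107, 148] [85, 75, 71, 121, 159, 169, 1
[... 165 characters left out ...]
 160, 133, 142, 149, 148, 148, 148, 148, 147, 147]
45 [87, 77, 65, 52, 48, 55, 104, 142, 162, 170, 153, 99, 56, 56, 94, 136, 158] [94, 53, 56, 78, 132, 161, 174, 166, 145, 139, 148, 148, 148, 149, 149, 151, 152]
60 [159, 166, 171, 173, 163, 146, 122, 128, 160, 169, 157, 102, 62, 72, 118, 157, 171] [134, 73, 52, 79, 121, 156, 169, 168, 155, 157, 161, 162, 164, 166, 167, 168, 168]
75 [76, 66, 54, 48, 50, 67, 99, 122, 143, 157, 163, 167, 168, 161, 145, 133, 160] [171, 169, 159, 143, 116, 139, 165, 172, 157, 149, 153, 155, 154, 152, 151, 154, 156]
90 [90, 87, 83, 76, 66, 52, 49, 48, 50, 50, 49, 48, 51, 54, 53, 53, 67] [50, 50, 49, 49, 49, 54, 85, 110, 132, 159, 180, 190, 193, 195, 187, 169, 147]
```

```bash
python3 -m crank '[[[0.04,-0.012,0,0,0,0,0],[0,0,0.1,0,0,0,0],[0,0,0.3,0,0,0,0],[0,0,0.5,0,0,0,0],[0,0,0.5,0,0,0,0],[0,0,0.3,0,0,0,0],[0,0,0.1,0,0,0,0],[0,0,0,0,0,0,0]]]' 60
python3 -c "
from h import *
s=sense();print(s['eef_pos'],s['force'],s['wrist_torque'])"
python3 -m crank '[[[0,0,0.1,0,0,0,0],[0,0,0.2,0,0,0,0],[0,0,0.3,0,0,0,0],[0,0,0.3,0,0,0,0],[0,0,0.2,0,0,0,0],[0,0,0.1,0,0,0,0],[0,0,0,0,0,0,0],[0,0,0,0,0,0,0]]]' 60
python3 - <<'E'
from prof import *
look(13)
s,c,p,A,val=load(13);print(p,s["force"],s["wrist_torque"])
m=A.T@(np.array([615.2,-6.2,93])-p);print(m.round(1))
print("M ring r 60..76")
for a in(-75,-60,-45,-30,-20,20,30,45,60,75):
    b=np.radians(a);print(a,[val(m[0]+r*np.cos(b),m[1]+r*np.sin(b),93) for r in range(62,75)])
zf=p[2]-109.6+90
for a in(-80,-60,-40,-20,20,40,60,80):
    b=np.radians(a);print(a,[val(2+r*np.cos(b),1+r*np.sin(b),zf) for r in range(52,64)])
for x in(66,70,74,78):print(x,[val(x,y,zf-9.5) for y in range(-12,15)])
for r in(68.5,70):print(r,[val(m[0]+r*np.cos(a),m[1]+r*np.sin(a),93) for a in np.radians(np.arange(-15,15.5,1))])
E
```

```text
time_s: 27.55
eef_pos: [615.3, -8.2, 183.9]
ee_rot: [-0.0, 0.531, 0.847, -0.0]
force: [0.4, -0.2, -4.4]
grip_width: 0.115
grip_force: 58.6
[615.25879594  -8.17319802 183.87960613] [ 0.41658973 -0.15701103 -4.44437199] [-0.02422181  0.00263408  0.03195083]
time_s: 28.35
eef_pos: [615.5, -8.2, 154.5]
ee_rot: [0.0, 0.531, 0.847, 0.0]
force: [0.3, -0.8, -3.6]
grip_width: 0.116
grip_force: 58.6
[607   0  13  33 209] [612.5  16.2] [32.8 10.8] [array([692.7, 162.6, 166. ]), array([686.8, 167.5, 166. ]), array([698.8, 157.5, 166. ])]
[192 169  20  58 775] [201.8 197.5] [58.4 14. ] [array([539.4, -17.1, 166. ]), array([531.9,  -1.3, 166. ]), array([547.4, -34. , 166. ])]
[ 310  222   26  106 2304] [322.5 274.5] [105.  25.] [array([626.9, -33. , 166. ]), array([610.8,   0. , 166. ]), array([645. , -70.4, 166. ])]
[615.51733139  -8.20164564 154.57173444] [-0.85403716  0.40545477 -5.0244304 ] [0.00898463 0.04557719 0.00584747]
[ 2.   0.6 61.6]
M ring r 60..76
-75 [82, 90, 89, 88, 84, 91, 114, 113, 87, 70, 93, 111, 117]
-60 [85, 77, 58, 65, 88, 107, 114, 115, 97, 61, 70, 94, 113]
-45 [51, 50, 50,
[... 1044 characters left out ...]
0, 92, 95, 94, 96, 97, 97, 97]
70 [93, 90, 90, 119, 107, 86, 84, 83, 74, 78, 93, 106, 115, 118, 112, 117, 145, 120, 83, 156, 146, 163, 166, 165, 165, 166, 169]
74 [87, 89, 91, 93, 139, 188, 104, 164, 108, 75, 76, 94, 108, 108, 98, 93, 145, 124, 91, 90, 93, 91, 93, 91, 89, 87, 85]
78 [176, 175, 143, 97, 94, 92, 81, 95, 118, 99, 68, 72, 81, 86, 85, 114, 163, 155, 143, 106, 163, 172, 173, 172, 174, 175, 177]
68.5 [156, 99, 94, 93, 92, 91, 94, 95, 95, 95, 74, 93, 83, 98, 109, 117, 116, 107, 134, 139, 88, 129, 167, 171, 174, 171, 170, 168, 168, 171, 172]
70 [147, 129, 89, 87, 86, 85, 86, 88, 89, 88, 62, 87, 76, 96, 109, 117, 116, 106, 137, 137, 83, 95, 146, 151, 154, 152, 153, 151, 152, 155, 157]
```

```bash
python3 -m crank '[[[0,0,0.1,0,0,0,0],[0,0,0.3,0,0,0,0],[0,0,0.2,0,0,0,0],[0,0,0.1,0,0,0,0],[0,0,0.1,0,0,0,0],[0,0,0.06,0,0,0,0],[0,0,0.06,0,0,0,0],[0,0,0,0,0,0,0]]]' 60
python3 -c "
from h import *
s=sense();print(s['eef_pos'],s['force'],s['wrist_torque'])"
python3 -m crank '[[[0,0,0.05,0,0,0,0],[0,0,0.05,0,0,0,0],[0,0,0.05,0,0,0,0],[0,0,0.05,0,0,0,0],[0,0,0,0,0,0,0],[0,0,0,0,0,0,0],[0,0,0,0,0,0,0],[0,0,0,0,0,0,0]]]' 60
python3 -c "
from h import *
s=sense();print(s['eef_pos'],s['force'],s['wrist_torque'])"
```

```text
time_s: 29.25
eef_pos: [615.3, -8.2, 131.1]
ee_rot: [-0.0, 0.531, 0.847, -0.0]
force: [-0.3, 0.6, -5.9]
grip_width: 0.116
grip_force: 58.6
[615.27659604  -8.20237866 131.12712765] [-0.30297674  0.63123072 -5.91721598] [-0.00481104 -0.06792011 -0.02405534]
time_s: 30.05
eef_pos: [615.4, -8.2, 126.3]
ee_rot: [0.0, 0.531, 0.847, 0.0]
force: [0.5, 0.4, -4.3]
grip_width: 0.117
grip_force: 58.6
[615.37783589  -8.20937551 126.31966265] [ 0.52361184  0.41599267 -4.25603292] [ 0.00207177  0.01705161 -0.01447134]
```

```bash
python3 -m crank '[[[0,0,0.05,0,0,0,0],[0,0,0.05,0,0,0,0],[0,0,0,0,0,0,0],[0,0,0,0,0,0,0],[0,0,0,0,0,0,0],[0,0,0,0,0,0,0],[0,0,0,0,0,0,0],[0,0,0,0,0,0,0]]]' 60
python3 -c "
from h import *
s=sense();print(s['eef_pos'],s['force'],s['wrist_torque'])"
python3 -m crank '[[[0,0,0.05,0,0,0,0],[0,0,0.05,0,0,0,0],[0,0,0,0,0,0,0],[0,0,0,0,0,0,0],[0,0,0,0,0,0,0],[0,0,0,0,0,0,0],[0,0,0,0,0,0,0],[0,0,0,0,0,0,0]]]' 60
python3 -c "
from h import *
s=sense();print(s['eef_pos'],s['force'],s['wrist_torque'])"
```

```text
time_s: 30.85
eef_pos: [615.4, -8.2, 123.8]
ee_rot: [0.0, 0.531, 0.847, 0.0]
force: [-0.1, -0.2, -6.1]
grip_width: 0.115
grip_force: 58.6
[615.35207943  -8.16396772 123.77723601] [-0.10558665 -0.18796218 -6.12348805] [-0.04673674 -0.0172395  -0.01059339]
time_s: 31.65
eef_pos: [615.3, -8.2, 121.3]
ee_rot: [0.0, 0.531, 0.847, -0.0]
force: [-0.9, 0.7, -4.7]
grip_width: 0.116
grip_force: 58.6
[615.34817493  -8.20123065 121.26915434] [-0.85093579  0.66396202 -4.65029198] [ 0.00911148 -0.03985532  0.06271933]
```

```bash
python3 -m crank '[[[0,0,0.05,0,0,0,0],[0,0,0.05,0,0,0,0],[0,0,0.05,0,0,0,0],[0,0,0,0,0,0,0],[0,0,0,0,0,0,0],[0,0,0,0,0,0,0],[0,0,0,0,0,0,0],[0,0,0,0,0,0,0]]]' 60
python3 -c "
from h import *
s=sense();print(s['eef_pos'],s['force'],s['wrist_torque'])"
python3 -m crank '[[[0,0,0.05,0,0,0,0],[0,0,0.03,0,0,0,0],[0,0,0,0,0,0,0],[0,0,0,0,0,0,0],[0,0,0,0,0,0,0],[0,0,0,0,0,0,0],[0,0,0,0,0,0,0],[0,0,0,0,0,0,0]]]' 60
python3 -c "
from h import *
s=sense();print(s['eef_pos'],s['force'],s['wrist_torque'])"
```

```text
time_s: 32.45
eef_pos: [615.4, -8.2, 117.5]
ee_rot: [0.0, 0.531, 0.847, 0.0]
force: [-0.8, -0.5, -5.8]
grip_width: 0.118
grip_force: 58.6
[615.36361944  -8.19744944 117.53066374] [-0.83650283 -0.48012851 -5.83055826] [ 0.03592579 -0.02318951 -0.05528351]
time_s: 33.25
eef_pos: [615.5, -8.3, 115.7]
ee_rot: [0.0, 0.531, 0.847, 0.0]
force: [1.8, -0.3, -1.4]
grip_width: 0.119
grip_force: 59.1
[615.54283476  -8.25069856 115.726819  ] [ 1.76932131 -0.28752648 -1.40744035] [ 0.00357499 -0.34267719  0.01900493]
```

```bash
python3 -m crank '[[[0,0,0.02,0,0,0,0],[0,0,0,0,0,0,0],[0,0,0,0,0,0,0],[0,0,0,0,0,0,0],[0,0,0,0,0,0,30],[0,0,0,0,0,0,40],[0,0,0,0,0,0,40],[0,0,0,0,0,0,40]]]' 60
python3 -m crank '[[[0,0,-0.1,0,0,0,40],[0,0,-0.4,0,0,0,40],[0,0,-0.8,0,0,0,40],[0,0,-1,0,0,0,40],[0,0,-1,0,0,0,40],[0,0,-1,0,0,0,40],[-0.5,0,-0.5,0,0,0,40],[-0.5,0,-0.2,0,0,0,40]]]' 
python3 -m crank '[[[-0.9,0,0,0,0,0,40],[-0.9,0,0,0,0,0,40],[-0.5,0,0,0,0,0,40],[0,0,0,0,0,0,40],[0,0,0,0,0,0,40],[0,0,0,0,0,0,40],[0,0,0,0,0,0,40],[0,0,0,0,0,0,40]]]' 
python3 - <<'E'
from prof import *
look(14);s,c,p,A,val=load(14);print(p)
for n,z,x,y,rs in(("S",96,615.2,-6.2,range(52,67)),("M",93,615.2,-6.2,range(62,77)),("L",78,616.5,-7,range(72,87))):
    print(n);m=A.T@(np.array([x,y,z])-p)
    for a in range(0,360,30):
        b=np.radians(a+15);print(a+15,[val(m[0]+r*np.cos(b),m[1]+r*np.sin(b),z) for r in rs])
E
```

```text
time_s: 34.05
eef_pos: [615.1, -8.1, 114.7]
ee_rot: [-0.0, 0.531, 0.847, -0.0]
force: [-0.5, -0.8, -0.4]
grip_width: 0.472
grip_force: 0.0
time_s: 34.85
eef_pos: [626.8, -30.8, 242.9]
ee_rot: [0.002, 0.531, 0.848, 0.001]
force: [0.1, -0.2, 0.1]
grip_width: 0.466
grip_force: 0.0
time_s: 35.65
eef_pos: [651.2, -81.8, 240.2]
ee_rot: [0.0, 0.531, 0.848, 0.0]
force: [-0.5, 0.5, -0.1]
grip_width: 0.468
grip_force: 0.0
[316  60  15  71 926] [323.  95.] [70. 14.] [array([614.1,  -5.8, 166. ]), array([602.8,  17.4, 166. ]), array([626.2, -30.7, 166. ])]
[217  73  15  52 547] [223.8  98.4] [51.9 10.7] [array([542.9, -43.3, 166. ]), array([534.5, -25.8, 166. ]), array([551.7, -61.7, 166. ])]
[302 182  45  10 405] [324.  186.5] [ 9. 44.] [array([648.4, -74.4, 166. ]), array([630.8, -82.9, 166. ]), array([665.9, -65.9, 166. ])]
[651.26650584 -81.98392536 240.18121025]
S
15 [48, 48, 47, 81, 122, 158, 164, 163, 136, 91, 63, 48, 72, 110, 117]
45 [48, 48, 48, 51, 85, 136, 184, 189, 180, 118, 58, 49, 66, 119, 162]
75 [48, 49, 49, 49, 79, 118, 152, 164, 166, 128, 78, 58, 59, 99, 152]
105 [50, 49, 50, 4
[... 1750 characters left out ...]
90, 186, 181]
105 [157, 102, 66, 84, 125, 152, 161, 161, 143, 139, 142, 145, 138, 98, 123]
135 [143, 89, 56, 80, 122, 156, 167, 163, 151, 145, 149, 148, 147, 146, 147]
165 [137, 73, 60, 77, 114, 153, 177, 169, 146, 119, 100, 94, 134, 155, 160]
195 [104, 78, 61, 63, 81, 105, 119, 116, 106, 97, 91, 80, 77, 76, 77]
225 [109, 83, 59, 59, 81, 102, 113, 112, 104, 102, 113, 113, 113, 113, 112]
255 [192, 159, 87, 80, 103, 110, 113, 115, 109, 94, 92, 90, 89, 88, 86]
285 [175, 153, 119, 96, 144, 175, 185, 168, 146, 158, 169, 169, 170, 174, 176]
315 [172, 165, 142, 113, 138, 169, 176, 169, 145, 145, 153, 154, 154, 155, 157]
345 [167, 169, 153, 113, 139, 169, 171, 164, 139, 135, 133, 133, 134, 136, 138]
```

```bash
python3 -c "
from rig import *
print(finish_job())"
```

```text
the job is handed in; nothing more can be done
None
```

The three pots are nested: by touch and camera rim measurements the middle stands on the largest's floor and the smallest on the middle's, both level with ears in the notches. The middle pot's handle is folded aside, nothing else was knowingly touched, and the job went in at about 36 s; the judge's result was not shown.

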